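Check the scale with the bottom weight of the stack

ROBOT

A 6-joint arm with a two-finger parallel gripper is mounted at the origin on a cart in front of the work surface, level with it; the furniture and walls round the work are solid. World frame = base frame: x ahead of the robot, y to its left, z up, the work surface at z = 0. Lengths are in mm, angles in rad, forces in N, time in s.
With the tool pointing down it reaches from about 350 to 775 mm from the base axis. Payload 7.3 kg.
Tool frame: the origin (TCP) lies at the very end of the fingers, on their centre line; the grasp point (between the pads) lies 19 mm behind it; z points along the fingers, y is the line along which they close (so a half turn about z gives the same grasp; the last joint's range is limited). The gripper opens to 92 mm and grips with 3 to 60 N. Pads are 19 mm wide; open, the fingers measure 130 mm over their backs; the gripper's body (75 mm by 190 mm) begins 47 mm behind the grasp point.
Start: joints at [-1.248, 0.342, 1.524, -0, 1.275, -0.146], TCP at [237.228, -468.37, 199.941] pointing down, gripper open.
Joint ranges: [-2.53, 2.53], [-0.77, 2.02], [0.04, 2.7], [-1, 4.14], [0.28, 2.66], [-3.11, 3.11]. Speed limits (rad/s): [2.57, 2.57, 3.14, 3.14, 3.14, 3.14].

INTERFACE

Orientations are given as [roll, pitch, yaw] about the fixed x, y, z axes, in that order (R = Rz(yaw) Ry(pitch) Rx(roll)).
In Python, from plant import bot gives the robot as it stands.
- The arm moves only by the tool jog_arm, never from a script. Its argument "targets" is a list of rows, each an object with "xyz": the shift along the tool's x, y, z as a fraction of full scale, a list of three; "spin": the turn about the tool's z as a fraction of full scale. In form: [{"xyz": [x, y, z], "spin": spin}, ...]. A call has exactly 10 rows; each row shifts and turns the commanded pose from where the row before left it, along the tool's axes as they then stand; what a row does not reach is not made up. Full scale, the value 1, is 80 mm for a shift and 0.1 rad for a turn. A row lasts 1/8 s, in which the tool goes at most 62.5 mm and 10.7 degrees, less where a joint would pass 70% of its speed; a pose out of reach is approached as far as the arm can. A call with a number of a shift or a turn outside -1 to 1 is refused whole. A call with a gripper value outside its range is refused whole. "gripper" is the opening in per cent of the stroke, from 0 (shut) to 100 (fully open), set as the call begins (left out, the last holds). The fingers move at their own pace and stop on an object; the grip force is fixed at half the most. Time passes only in rows, so rows that do not move let the fingers close, or fill a call up. It gives the time, the measured TCP pose, the force, the opening and the grip force at its end, in the units of the state.
- bot.get_obs(): the state, without advancing time (a new reading comes with each control period).
- bot.capture(name): name is "scene" or "top" or "wrist"; returns the picture (400x640x3 uint8, blue, green, red); there is no depth.
- bot.get_calibration(name): a dict with "vfov" (degrees; the focal length in pixels is half the picture's height over the tangent of half this angle, whatever the lens; pixels are square), "cx", "cy" (the principal point, pixels), "eye" and "rotation" of the camera in the world. Camera axes: x right, y down, z forward; pixel columns grow to the right and rows downward; lengths in mm; the calibration is good to about 2 mm. A picture is of the moment at which its call begins: read the wrist's pose just before it. get_calibration takes no time and is no camera call; for the wrist camera it gives the pose at the moment of the call.
- bot.close_job(): hands the job in; it is judged then, once.
The state is a dict: "time": time; "joint_positions": joint angles; "dq": joint speeds; "tau": joint torques, N m; "tool_pos": TCP position; "tcp_rot": TCP orientation; "contact_force": force on the tool from outside, world axes, zero at the start; "moment": the same for the moment, N m; "grip_width": finger opening in mm; "finger_force": force on a finger pad.
Only numpy, scipy, OpenCV 4.12 (cv2) and the standard library are available. Lean on these libraries where they do the work, as an engineer would, in place of code of your own. Each camera call takes 0.05 s, during which the arm holds its last target. There are 200 camera calls.

TASK

The near scale, the one with a cup on it, has to be checked with the largest steel weight, which is at the bottom of the stack on the round stand. First clear the cup from the scale and the small and the medium weight from the stack onto the black mat, each standing upright on the mat itself; then set the large weight in the middle of the scale's plate, and after that rebuild the stack without it: the medium weight in the middle of the stand and the small one centred on top of it. The cup stays on the mat; leave the label roll, stamp and timer near the work where they are.

Things in the scene. Friction and masses are not known exactly. Their poses are not given: they have to be found in the camera images.
- cup_c (a point): small open measuring cup of pale grey metal, round, 55 mm across at the rim and 40 mm across at the foot, 40 mm tall, 30 g. The point is its centre, half-way up (20 mm above its underside); z is up. It starts on the scale's red plate.
- weight_small_c (a point): smallest of three plain round steel check weights, a disc 38 mm in diameter and 34 mm tall, flat top and underside, 0.13 to 0.25 kg. The point is its centre (17 mm above its underside); z is up. It starts on top of the medium weight.
- weight_medium_c (a point): middle steel check weight, a disc 52 mm in diameter and 34 mm tall, flat top and underside, 0.2 to 0.4 kg. The point is its centre (17 mm above its underside); z is up. It starts on top of the large weight, under the small one.
- weight_large_c (a point): largest steel check weight, a disc 66 mm in diameter and 34 mm tall, flat top and underside, 0.35 to 0.65 kg. The point is its centre (17 mm above its underside); z is up. It starts on the stand, at the bottom of the stack.
- stand_top (a point): round fixed stand for the weights: a dark metal disc 116 mm in diameter and 12 mm thick with a flat black rubber inlay 80 mm in diameter, 2 mm thick, on top. The point is the centre of the inlay's upper face, 14 mm above the table; z is up.
- mat_top (a point): flat black rubber mat, fixed to the table, 150 mm along its x, 220 mm along its y, 4 mm thick, empty at the start. The point is the centre of its upper face, 4 mm above the table; z is up.
- pan (a point): the red square plate of the fixed white kitchen scale, 124 mm by 124 mm, flat and rigid. The point is the centre of the plate's upper face, 37 mm above the table; its x and y run along the plate's sides and the scale's display and keys lie towards -y, the scale's body reaching 134 mm from the point that way; z is up.
- label_roll_c (a point): bystander: roll of white paper labels lying flat, about 70 mm across, 28 mm tall. The point is its centre, half-way up.
- stamp_c (a point): bystander: upright hand stamp, black foot 26 by 44 mm with a round red handle, 70 mm tall. The point is its centre, half-way up.
- timer_c (a point): bystander: round white dial timer, 66 mm across, 38 mm tall. The point is its centre, half-way up.

How it is judged:
By the outcome, as a careful person would: the job done as asked, in the order asked, and still so for the second after the job is handed in, with the robot touching nothing.
It also fails if it takes over 128 s, if anything falls off the work surface, if the arm or the gripper's body presses on something with over 40 N, if the wrist force passes 120 N, or if a joint passes its speed limit or range.

## Working session

There is one attempt and no reset: what is moved stays moved. The work goes in short steps, Python scripts to look and compute and a tool call to move; the robot and the scene stay as the last step left them, time stands still between calls to the robot, and variables do not carry over. Pictures are saved under pics/ and viewed, at most 14 in all, crops included, and the job is handed in when it is done.

Besides the shell and the picture viewer there is one more tool, called as name(argument=value, ...), one argument or row to a line, values as JSON. jog_arm: Moves the arm, as the interface text tells. Shift numbers are shares of 80 mm and turn numbers shares of 0.1 rad, none past 1 either way. Its arguments: {"type":"object","properties":{"targets":{"type":"array","items":{"type":"object","properties":{"xyz":{"type":"array","items":{"type":"number"}},"spin":{"type":"number"}}}},"gripper":{"type":"number"}},"required":["targets"]}

```bash
ls; mkdir -p pics
python3 - <<'E'
from plant import bot
import cv2
o=bot.get_obs(); print(o)
for n in("scene","top"):
    cv2.imwrite(f"pics/{n}0.png",bot.capture(n)); print(n,bot.get_calibration(n))
E
```

```text
pics
{'time': 0.0, 'joint_positions': array([-1.24800103e+00,  3.42713691e-01,  1.52501061e+00,  1.40312958e-05,
        1.27539000e+00, -1.45989526e-01]), 'dq': array([ 0.00223434,  0.00111516,  0.00014436,  0.00016416, -0.00089868,
        0.00062171]), 'tau': array([ 1.82439664e-03, -4.31234944e+01, -2.44215310e+01,  7.18552410e-02,
        5.58847818e-02, -1.23824066e-04]), 'tool_pos': array([ 237.08369541, -467.92403625,  199.25191445]), 'tcp_rot': array([-3.14008914e+00, -2.34630832e-04,  4.68780547e-01]), 'contact_force': array([-0.40099305, -0.52568834,  0.67406779]), 'moment': array([-0.04117176, -0.01802072, -0.02119564]), 'finger_force': 0.0, 'grip_width': 91.67180568813247}
scene {'vfov': 43.383832758690765, 'cx': 323.1568689592698, 'cy': 213.9123089878174, 'eye': array([-159.79019957,  872.01003737,  580.89736034]), 'rotation': array([-1.96309497, -0.01705228, -2.49298227])}
top {'vfov': 45.76905809235241, 'cx': 315.8628252958346, 'cy': 197.91191053629274, 'eye': array([ 463.1980593 ,  -39.5308357 , 1529.54470477]), 'rotation': array([-3.07867129e+00, -3.38125245e-04, -1.58930241e+00])}
```

View pics/top0.png

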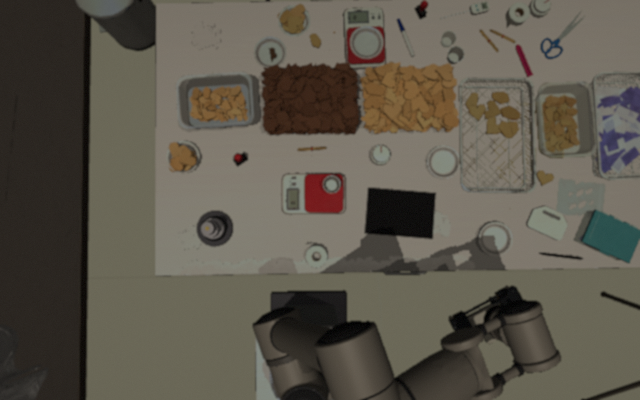

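View pics/scene0.png

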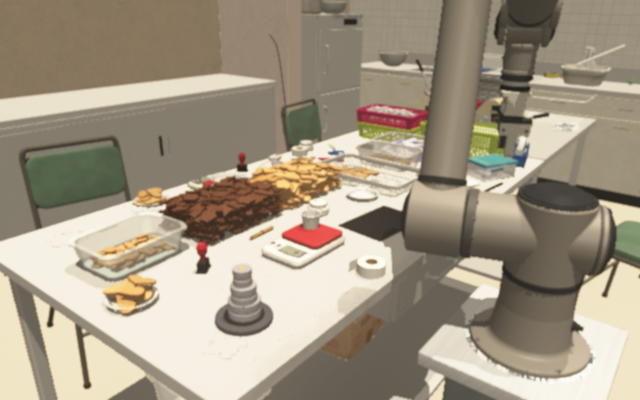

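The top view shows the stand with its stack near (214,228), the scale with its red plate at (325,193), the cup at (331,184), and the mat at (400,212). The label roll is at (316,253), the stamp at (240,158), and the timer probably at (380,155).

```bash
cat > h.py <<'E'
import numpy as np, cv2
from scipy.spatial.transform import Rotation as R
from plant import bot
def cal(n):
    c=bot.get_calibration(n); f=200/np.tan(np.radians(c['vfov'])/2)
    r=c['rotation']; M=R.from_euler('xyz',r).as_matrix()
    return f,c['cx'],c['cy'],np.array(c['eye']),M
def px2w(n,u,v,z,k=None):
    f,cx,cy,e,M=k or cal(n); d=M@np.array([(u-cx)/f,(v-cy)/f,1.]); return e+d*(z-e[2])/d[2]
def w2px(n,p,k=None):
    f,cx,cy,e,M=k or cal(n); q=M.T@(np.array(p)-e); return np.array([cx+f*q[0]/q[2],cy+f*q[1]/q[2]])
E
python3 - <<'E'
from h import *
im=cv2.imread("pics/top0.png"); k=cal("top")
hsv=cv2.cvtColor(im,cv2.COLOR_BGR2HSV)
def comp(m,box,name,z):
    x0,y0,x1,y1=box; mm=np.zeros_like(m); mm[y0:y1,x0:x1]=m[y0:y1,x0:x1]
    c=max(cv2.findContours(mm,cv2.RETR_EXTERNAL,cv2.CHAIN_APPROX_NONE)[0],key=cv2.contourArea)
    r=cv2.minAreaRect(c); print(name,r,"world",px2w("top",*r[0],z,k).round(1))
    b=cv2.boxPoints(r); print([px2w("top",*p,z,k)[:2].round(0).tolist() for p in b])
red=((hsv[...,1]>150)&((hsv[...,0]<10)|(hsv[...,0]>170))).astype(np.uint8)*255
comp(red,(295,165,355,220),"pan",37)
blk=(im.max(2)<30).astype(np.uint8)*255
comp(blk,(360,185,440,240),"mat",4)
st=(im.max(2)<90).astype(np.uint8)*255
comp(st,(190,205,240,250),"stand",12)
for n,p,z in(("cup",(331,184),77),("small",(213,227),116),("roll",(316,253),28),("stamp",(240,158),70),("timer",(380,155),38)):print(n,px2w("top",*p,z,k).round(0))
def big(n,f,x,y,w,h,s):
    c=cv2.imread(f)[y:y+h,x:x+w]; c=cv2.resize(c,None,fx=s,fy=s,interpolation=cv2.INTER_CUBIC); cv2.imwrite(n,cv2.convertScaleAbs(c,alpha=1.5))
big("pics/t1.png","pics/top0.png",190,145,260,130,3)
E
```

```text
pan ((323.5, 193.0), (38.0, 37.0), 90.0) world [572.3 -66.2  37. ]
[[634.0, -9.0], [632.0, -126.0], [511.0, -123.0], [513.0, -7.0]]
mat ((399.9205627441406, 213.0323486328125), (65.49880981445312, 44.10049057006836), 4.39870548248291) world [ 505.5 -311.5    4. ]
[[445.0, -199.0], [586.0, -214.0], [566.0, -424.0], [425.0, -409.0]]
stand ((214.5, 228.5), (35.0, 35.0), 90.0) world [466.8 283.9  12. ]
[[524.0, 340.0], [522.0, 228.0], [410.0, 228.0], [412.0, 340.0]]
cup [597. -89.  77.]
small [471. 266. 116.]
roll [384. -39.  28.]
stamp [684. 191.  70.]
timer [ 690. -248.   38.]
```

View pics/t1.png

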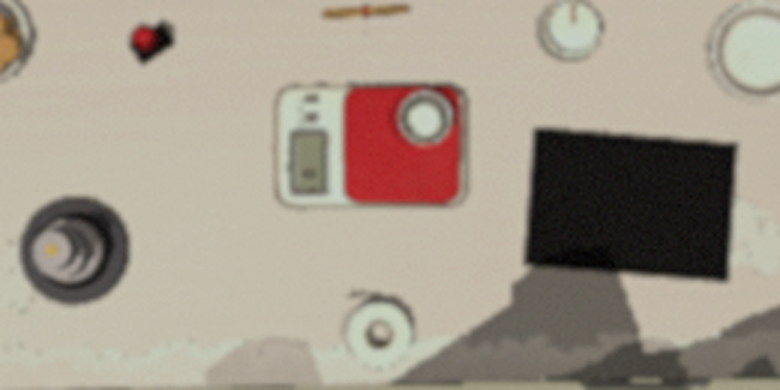

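The enlarged crop shows the pan centre at about (324.3,193.3), the cup rim centre at (331.7,184.3), the small weight's top at about (207.3,228.3) and the stand centre at (215,228.3), all in full-picture pixels. I'll turn the tool to yaw π/2, so the fingers close along world x, and then move over the cup.

jog_arm(
  targets=[
    {"xyz": [0,0,0],"spin": -1},
    {"xyz": [0,0,0],"spin": -1},
    {"xyz": [0,0,0],"spin": -1},
    {"xyz": [0,0,0],"spin": -1},
    {"xyz": [0,0,0],"spin": -1},
    {"xyz": [0,0,0],"spin": -1},
    {"xyz": [0,0,0],"spin": -1},
    {"xyz": [0,0,0],"spin": -1},
    {"xyz": [0,0,0],"spin": -1},
    {"xyz": [0,0,0],"spin": -1},
  ],
  gripper=100,
)

```text
time: 1.35
tool_pos: [237.1, -468.1, 199.5]
tcp_rot: [-3.141, -0.001, 1.472]
contact_force: [-0.9, -0.0, -0.6]
grip_width: 92.0
finger_force: 0.0
```

jog_arm(
  targets=[
    {"xyz": [0,0,0],"spin": -1},
    {"xyz": [0.55,0.5,0],"spin": 0},
    {"xyz": [0.55,0.5,0],"spin": 0},
    {"xyz": [0.55,0.5,0],"spin": 0},
    {"xyz": [0.55,0.5,0],"spin": 0},
    {"xyz": [0.55,0.5,0],"spin": 0},
    {"xyz": [0.55,0.5,0],"spin": 0},
    {"xyz": [0.55,0.5,0],"spin": 0},
    {"xyz": [0.55,0.5,0],"spin": 0},
    {"xyz": [0.2,0.4,0],"spin": 0},
  ],
)

```text
time: 2.6
tool_pos: [591.0, -98.1, 199.5]
tcp_rot: [-3.141, -0.001, 1.572]
contact_force: [0.4, -0.6, -0.7]
grip_width: 91.8
finger_force: 0.0
```

```bash
cat >> h.py <<'E'
def shot(name,file,s=1,box=(0,0,640,400)):
    o=bot.get_obs(); k=cal(name); im=bot.capture(name); cv2.imwrite("pics/_"+file,im)
    import pickle; pickle.dump(k,open("pics/"+file+".pkl","wb"))
    x,y,w,h=box; c=im[y:y+h,x:x+w]
    if s!=1: c=cv2.resize(c,None,fx=s,fy=s,interpolation=cv2.INTER_CUBIC)
    cv2.imwrite("pics/"+file,c); return o,k,im
E
python3 - <<'E'
from h import *
o,k,im=shot("wrist","w1.png"); print(o['tool_pos'],o['tcp_rot'],k)
E
```

```text
[591.03263566 -98.10580895 199.51274139] [-3.14085995e+00 -5.94164167e-04  1.57164226e+00] (np.float64(327.0815307462654), 321.05782830598935, 197.15066923769604, array([591.41293149, -15.29466536, 384.086015  ]), array([[ 0.99999854,  0.00138427, -0.00100358],
       [ 0.00101983, -0.95402514, -0.29972486],
       [-0.00137234,  0.2997234 , -0.95402516]]))
```

View pics/w1.png

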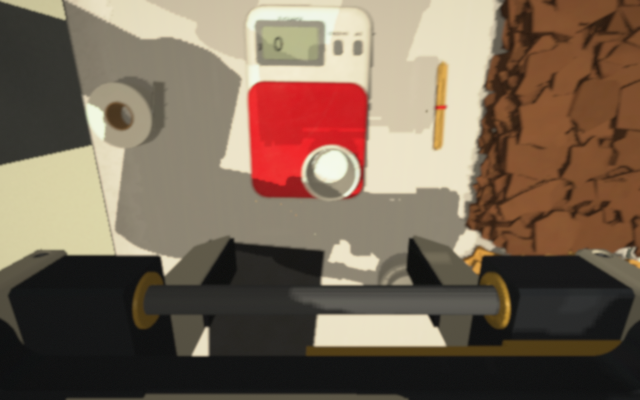

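The wrist view shows the pan's red plate spanning columns 250–368 and rows 81–197, with the cup rim centred at about (331.5,173). The display is at the top of the picture, towards world +y.

Run:
```python
from h import *
import pickle
im=cv2.imread("pics/_w1.png"); k=pickle.load(open("pics/w1.png.pkl","rb"))
hsv=cv2.cvtColor(im,cv2.COLOR_BGR2HSV)
red=((hsv[...,1]>150)&((hsv[...,0]<10)|(hsv[...,0]>170))).astype(np.uint8)*255
red[:70]=0; red[205:]=0; red[:,:240]=0; red[:,380:]=0
v,u=np.nonzero(red)
W=np.array([px2w("wrist",a,b,37,k)[:2] for a,b in zip(u,v)])
r=cv2.minAreaRect(W.astype(np.float32)); print("pan",r)
print(W.min(0),W.max(0))
# edges mid-lines
for y in(-80,-60,-40,-20): s=W[abs(W[:,1]-y)<1.5]; print("y",y,s[:,0].min(),s[:,0].max())
for x in(530,550,565): s=W[abs(W[:,0]-x)<1.5]; print("x",x,s[:,1].min(),s[:,1].max())
g=cv2.medianBlur(cv2.cvtColor(im,cv2.COLOR_BGR2GRAY),3)
print("circ",cv2.HoughCircles(g[120:220,280:390],cv2.HOUGH_GRADIENT,1,30,param1=120,param2=15,minRadius=20,maxRadius=35))
# cup: non-red blob inside the pan
m=(red[120:205,250:368]==0)
for p in((331.5,172),(331,173)): print(px2w("wrist",*p,77,k).round(1))
# same points in the top picture, z checks
kt=cal("top")
for n,p,z in(("pan",(324.3,193.3),37),("cup",(331.7,184.3),77)):print(n,px2w("top",*p,z,kt).round(1))
```

```text
pan ((576.7402954101562, -63.76109313964844), (120.24432373046875, 121.0774917602539), 89.01564025878906)
[ 515.50736533 -124.11914394] [637.92701024  -3.47693603]
y -80 516.9522160801959 635.9991569118512
y -60 517.0916397799806 636.2542607130575
y -40 517.356419717 637.494124081591
y -20 517.6118943386144 636.6564297306932
x 530 -123.08660911526164 -3.513004396649807
x 550 -123.05929171476897 -3.4935066712070455
x 565 -123.03679809602669 -3.478885404069281
circ [[[50.5 52.5 28.8]]]
[601.1 -86.4  77. ]
[600.6 -87.4  77. ]
pan [571.3 -68.7  37. ]
cup [595.8 -91.2  77. ]
```

jog_arm(
  targets=[
    {"xyz": [0.13,0.1,0.2],"spin": 0},
    {"xyz": [0,0,0.3],"spin": 0},
    {"xyz": [0,0,0.3],"spin": 0},
    {"xyz": [0,0,0.2],"spin": 0},
    {"xyz": [0,0,0],"spin": 0},
    {"xyz": [0,0,0],"spin": 0},
    {"xyz": [0,0,0],"spin": 0},
    {"xyz": [0,0,0],"spin": 0},
    {"xyz": [0,0,0],"spin": 0},
    {"xyz": [0,0,0],"spin": 0},
  ],
)

```text
time: 3.9
tool_pos: [598.0, -90.7, 120.1]
tcp_rot: [3.141, 0.0, 1.569]
contact_force: [0.6, 0.2, -0.8]
grip_width: 91.6
finger_force: 0.0
```

Run:
```python
from h import *
o,k,im=shot("wrist","w2.png"); print(o['tool_pos'],o['tcp_rot'],o['contact_force'])
print("tcp px",w2px("wrist",o['tool_pos'],k))
for p in((600,-88,77),(576,-64,37)): print(w2px("wrist",p,k))
```

```text
[598.04202501 -90.67375276 120.07162518] [3.14132517e+00 1.58014785e-04 1.56889082e+00] [ 0.61678555  0.22699342 -0.82690236]
tcp px [320.76276557 235.71642427]
[323.48835898 208.26059545]
[294.33198721 165.08201505]
```

View pics/w2.png

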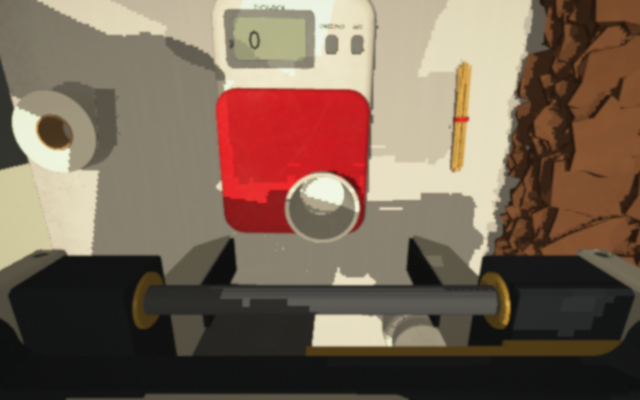

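The cup rim is centred at about (323,207), matching (600,-87), and its sides at columns 285 and 361 lie well inside the fingers. I'll descend and grip it.

jog_arm(
  targets=[
    {"xyz": [0.045,0.02,0.2],"spin": 0},
    {"xyz": [0,0,0.3],"spin": 0},
    {"xyz": [0,0,0.3],"spin": 0},
    {"xyz": [0,0,0.15],"spin": 0},
    {"xyz": [0,0,0],"spin": 0},
    {"xyz": [0,0,0],"spin": 0},
    {"xyz": [0,0,0],"spin": 0},
    {"xyz": [0,0,0],"spin": 0},
    {"xyz": [0,0,0],"spin": 0},
    {"xyz": [0,0,0],"spin": 0},
  ],
)

```text
time: 5.2
tool_pos: [599.6, -87.1, 44.0]
tcp_rot: [3.141, 0.0, 1.569]
contact_force: [0.9, 0.2, 0.5]
grip_width: 91.7
finger_force: 0.0
```

jog_arm(
  targets=[
    {"xyz": [0,0,0],"spin": 0},
    {"xyz": [0,0,0],"spin": 0},
    {"xyz": [0,0,0],"spin": 0},
    {"xyz": [0,0,0],"spin": 0},
    {"xyz": [0,0,0],"spin": 0},
    {"xyz": [0,0,0],"spin": 0},
    {"xyz": [0,0,0],"spin": 0},
    {"xyz": [0,0,0],"spin": 0},
    {"xyz": [0,0,0],"spin": 0},
    {"xyz": [0,0,0],"spin": 0},
  ],
  gripper=40,
)

```text
time: 6.45
tool_pos: [599.6, -87.1, 43.9]
tcp_rot: [3.142, 0.0, 1.569]
contact_force: [-0.0, 0.8, -0.4]
grip_width: 52.1
finger_force: 30.0
```

jog_arm(
  targets=[
    {"xyz": [0,0,-0.4],"spin": 0},
    {"xyz": [0,0,-0.6],"spin": 0},
    {"xyz": [-0.6,-0.2,0],"spin": 0},
    {"xyz": [-0.6,-0.2,0],"spin": 0},
    {"xyz": [-0.6,-0.2,0],"spin": 0},
    {"xyz": [-0.6,-0.2,0],"spin": 0},
    {"xyz": [-0.6,-0.2,0],"spin": 0},
    {"xyz": [-0.6,-0.2,0],"spin": 0},
    {"xyz": [0,0,0.4],"spin": 0},
    {"xyz": [0,0,0],"spin": 0},
  ],
)

```text
time: 7.7
tool_pos: [501.3, -374.0, 89.5]
tcp_rot: [-3.138, -0.004, 1.568]
contact_force: [-0.0, 0.5, -0.5]
grip_width: 52.6
finger_force: 30.0
```

Run:
```python
from h import *
o,k,im=shot("wrist","w3.png"); print(o['tool_pos'],o['tcp_rot'],o['contact_force'],o['grip_width'])
m=((im.max(2)<60)).astype(np.uint8)*255
m[235:]=0
c=max(cv2.findContours(m,cv2.RETR_EXTERNAL,cv2.CHAIN_APPROX_NONE)[0],key=cv2.contourArea)
W=np.array([px2w("wrist",*p[0],4,k)[:2] for p in c],np.float32); print(cv2.minAreaRect(W), W.min(0),W.max(0))
```

```text
[ 501.26271091 -374.04083175   89.50046183] [-3.13751249 -0.00401044  1.56765756] [-0.02729696  0.52525943 -0.51827488] 52.561792356716786
((508.5304870605469, -317.9117431640625), (196.68174743652344, 149.43121337890625), 85.5153579711914) [ 426.41415 -410.4559 ] [ 590.4473  -225.05542]
```

View pics/w3.png

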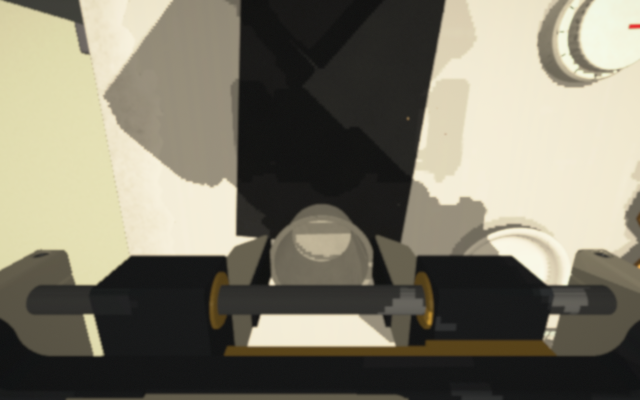

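The gripped cup is at (320,255) over the black mat, whose far edge is at row ~236 and whose sides are at columns 240 and 403. That leaves room, so I'll set the cup down here.

jog_arm(
  targets=[
    {"xyz": [0,0,0.3],"spin": 0},
    {"xyz": [0,0,0.3],"spin": 0},
    {"xyz": [0,0,0.2],"spin": 0},
    {"xyz": [0,0,0.1],"spin": 0},
    {"xyz": [0,0,0.05],"spin": 0},
    {"xyz": [0,0,0.02],"spin": 0},
    {"xyz": [0,0,0],"spin": 0},
    {"xyz": [0,0,0],"spin": 0},
    {"xyz": [0,0,0],"spin": 0},
    {"xyz": [0,0,0],"spin": 0},
  ],
)

```text
time: 9.0
tool_pos: [503.1, -375.0, 14.5]
tcp_rot: [3.141, 0.0, 1.569]
contact_force: [0.4, -0.0, -0.6]
grip_width: 52.4
finger_force: 30.0
```

jog_arm(
  targets=[
    {"xyz": [0,0,0],"spin": 0},
    {"xyz": [0,0,0],"spin": 0},
    {"xyz": [0,0,0],"spin": 0},
    {"xyz": [0,0,0],"spin": 0},
    {"xyz": [0,0,0],"spin": 0},
    {"xyz": [0,0,-0.2],"spin": 0},
    {"xyz": [0,0,-0.6],"spin": 0},
    {"xyz": [0,0,-0.7],"spin": 0},
    {"xyz": [0,0,-0.7],"spin": 0},
    {"xyz": [0,0,0],"spin": 0},
  ],
  gripper=100,
)

```text
time: 10.25
tool_pos: [505.1, -376.7, 197.4]
tcp_rot: [3.133, 0.008, 1.569]
contact_force: [-0.0, 0.2, -0.4]
grip_width: 91.9
finger_force: 0.0
```

jog_arm(
  targets=[
    {"xyz": [0.6,0.13,0],"spin": 0},
    {"xyz": [0.6,0.13,0],"spin": 0},
    {"xyz": [0.6,0.13,0],"spin": 0},
    {"xyz": [0.6,0.13,0],"spin": 0},
    {"xyz": [0.6,0.13,0],"spin": 0},
    {"xyz": [0.6,0.13,0],"spin": 0},
    {"xyz": [0.6,0.13,0],"spin": 0},
    {"xyz": [0,0,0],"spin": 0},
    {"xyz": [0,0,0],"spin": 0},
    {"xyz": [0,0,0],"spin": 0},
  ],
)

```text
time: 11.5
tool_pos: [576.2, -40.3, 190.3]
tcp_rot: [-3.141, 0.0, 1.567]
contact_force: [-0.1, -0.1, -0.2]
grip_width: 91.8
finger_force: 0.0
```

Run:
```python
from h import *
o,k,im=shot("wrist","w4.png"); print(o['tool_pos'],o['tcp_rot'])
hsv=cv2.cvtColor(im,cv2.COLOR_BGR2HSV)
red=((hsv[...,1]>130)&((hsv[...,0]<10)|(hsv[...,0]>170))).astype(np.uint8)*255
c=max(cv2.findContours(red,cv2.RETR_EXTERNAL,cv2.CHAIN_APPROX_NONE)[0],key=cv2.contourArea)
print(cv2.boundingRect(c))
W=np.array([px2w("wrist",*p[0],37,k)[:2] for p in c],np.float32); print(cv2.minAreaRect(W), W.min(0),W.max(0))
o,k,im=shot("top","t4.png")
hsv=cv2.cvtColor(im,cv2.COLOR_BGR2HSV)
red=((hsv[...,1]>130)&((hsv[...,0]<10)|(hsv[...,0]>170))).astype(np.uint8)*255
red[:165]=0;red[220:]=0;red[:,:295]=0;red[:,355:]=0
x,y,w,h=cv2.boundingRect(red); print(x,y,w,h,px2w("top",x+(w-1)/2,y+(h-1)/2,37,k))
```

```text
[576.22885979 -40.26314746 190.28503141] [-3.14135456e+00  3.16146558e-04  1.56726783e+00]
(262, 141, 117, 108)
((574.772216796875, -63.82680892944336), (121.18072509765625, 122.72225189208984), 89.81326293945312) [ 513.32684 -124.54767] [636.17426   -3.083912]
339 195 4 17 [ 539.69555776 -119.17459734   37.        ]
```

jog_arm(
  targets=[
    {"xyz": [0.61,-0.19,-0.07],"spin": 0},
    {"xyz": [0.61,-0.19,-0.07],"spin": 0},
    {"xyz": [0.61,-0.19,-0.07],"spin": 0},
    {"xyz": [0.61,-0.19,-0.07],"spin": 0},
    {"xyz": [0.61,-0.19,-0.07],"spin": 0},
    {"xyz": [0.61,-0.19,-0.07],"spin": 0},
    {"xyz": [0.61,-0.19,-0.07],"spin": 0},
    {"xyz": [0,0,0],"spin": 0},
    {"xyz": [0,0,0],"spin": 0},
    {"xyz": [0,0,0],"spin": 0},
  ],
)

```text
time: 12.85
tool_pos: [471.3, 301.4, 229.3]
tcp_rot: [-3.141, 0.001, 1.567]
contact_force: [-0.3, 0.1, -1.0]
grip_width: 91.9
finger_force: 0.0
```

Run:
```python
from h import *
o,k,im=shot("wrist","w5.png",4,(220,90,200,150)); print(o['tool_pos'],o['tcp_rot'])
print(px2w("wrist",320,165,116,k))
```

```text
[471.34826159 301.35018854 229.30585434] [-3.14139084e+00  5.39060404e-04  1.56675937e+00]
[470.52655069 321.66635097 116.        ]
```

View pics/w5.png

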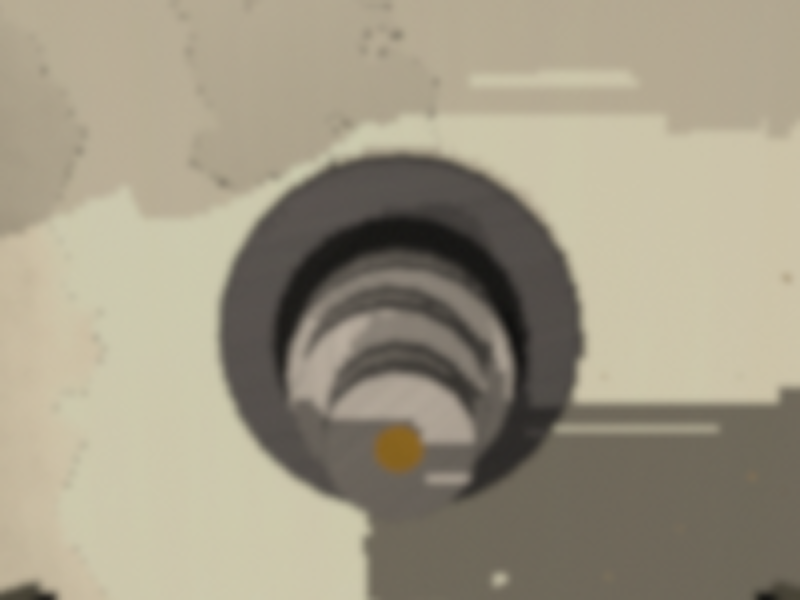

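The crop shows the small weight's top with its dot at crop (399,449), which is full-picture (319.8,202.3). The stand's rim spans crop columns 220–581 and starts at row 152.

Run:
```python
from h import *
import pickle
k=pickle.load(open("pics/w5.png.pkl","rb"))
F=lambda x,y:(220+(x+.5)/4-.5,90+(y+.5)/4-.5)
print("small",px2w("",*F(399,449),116,k), px2w("",*F(401,447),116,k))
def edges(n,z,r,l,rt,top):
    xl=px2w("",*F(*l),z,k);xr=px2w("",*F(*rt),z,k);t=px2w("",*F(*top),z,k)
    print(n,"x",(xl[0]+xr[0])/2,"diam",xr[0]-xl[0],"y",t[1]-r)
edges("stand",12,58,(220,335),(581,335),(400,152))
edges("large",48,33,(285,375),(517,375),(400,252))
edges("medium",82,26,(302,385),(494,385),(397,302))
edges("small",116,19,(325,447),(477,447),(400,371))
print("inlay"); edges("inlay",14,40,(275,340),(527,340),(400,215))
```

```text
small [469.75099328 285.70383484 116.        ] [470.233021   286.20693104 116.        ]
stand x 469.62749048375383 diam 113.63912029805118 y 287.65327145514266
large x 469.9302929469851 diam 67.120215645455 y 288.5005613006787
medium x 469.3232773087027 diam 50.50485436021546 y 288.38054711147515
small x 470.2319902832023 diam 36.42404316663459 y 286.0357481267011
inlay
inlay x 469.7917764261441 diam 79.02521491253566 y 286.9882436154334
```

jog_arm(
  targets=[
    {"xyz": [-0.18,-0.015,0.2],"spin": 0},
    {"xyz": [0,0,0.3],"spin": 0},
    {"xyz": [0,0,0.4],"spin": 0},
    {"xyz": [0,0,0.4],"spin": 0},
    {"xyz": [0,0,0.3],"spin": 0},
    {"xyz": [0,0,0.15],"spin": 0},
    {"xyz": [0,0,0],"spin": 0},
    {"xyz": [0,0,0],"spin": 0},
    {"xyz": [0,0,0],"spin": 0},
    {"xyz": [0,0,0],"spin": 0},
  ],
)

```text
time: 14.15
tool_pos: [469.8, 288.5, 90.1]
tcp_rot: [3.14, -0.0, 1.569]
contact_force: [0.7, -0.1, -0.5]
grip_width: 91.8
finger_force: 0.0
```

jog_arm(
  targets=[
    {"xyz": [0,0,0],"spin": 0},
    {"xyz": [0,0,0],"spin": 0},
    {"xyz": [0,0,0],"spin": 0},
    {"xyz": [0,0,0],"spin": 0},
    {"xyz": [0,0,0],"spin": 0},
    {"xyz": [0,0,0],"spin": 0},
    {"xyz": [0,0,0],"spin": 0},
    {"xyz": [0,0,0],"spin": 0},
    {"xyz": [0,0,0],"spin": 0},
    {"xyz": [0,0,0],"spin": 0},
  ],
  gripper=20,
)

```text
time: 15.4
tool_pos: [469.6, 288.4, 89.5]
tcp_rot: [3.141, 0.0, 1.569]
contact_force: [-0.4, -0.3, 0.4]
grip_width: 18.1
finger_force: 0.3
```

Run:
```python
from h import *
o,k,im=shot("wrist","w6.png")
im2=shot("scene","s6.png")[2]
c=cv2.resize(im2[230:350,180:300],None,fx=3.3,fy=3.3,interpolation=cv2.INTER_CUBIC)
cv2.imwrite("pics/c6.png",np.hstack([im[100:400,100:500],c[:300,:396]]))
```

```text
(no output)
```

View pics/c6.png

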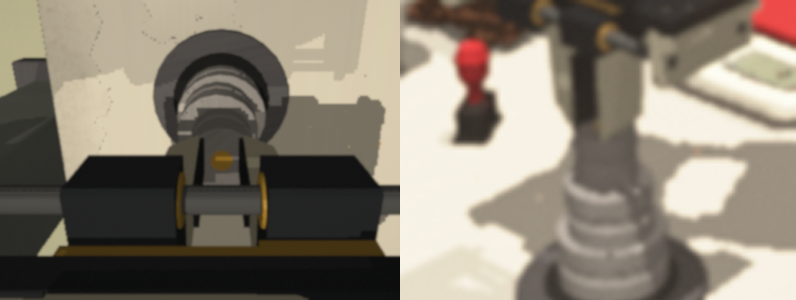

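The left half (wrist) shows the dot at full-picture (322,260) between nearly closed fingers. The right half (scene) shows the finger ends around the small weight's top, so the fingers closed without gripping it. I'll check the projected geometry before acting.

Run:
```python
from h import *
o=bot.get_obs(); print(o['tool_pos'],o['grip_width'],o['contact_force'])
k=cal("scene")
a=cv2.imread("pics/scene0.png");b=cv2.imread("pics/_s6.png")
P=[(470,287,116),(470,287,82),(470,287,14),tuple(o['tool_pos'])]
for p in P: print(p,w2px("scene",p,k).round(1))
out=[]
for im in(a,b):
    out.append(cv2.resize(im[215:335,195:295],None,fx=4,fy=4,interpolation=cv2.INTER_CUBIC))
cv2.imwrite("pics/c7.png",np.hstack(out))
```

```text
[469.58081985 288.37862812  89.53095372] 18.23477578621912 [ 0.33744587 -0.69435811  0.59850132]
(470, 287, 116) [241.2 268.2]
(470, 287, 82) [242.  283.7]
(470, 287, 14) [243.5 313.5]
(np.float64(469.58081984901816), np.float64(288.3786281169684), np.float64(89.53095371971739)) [241.4 280.6]
```

View pics/c7.png

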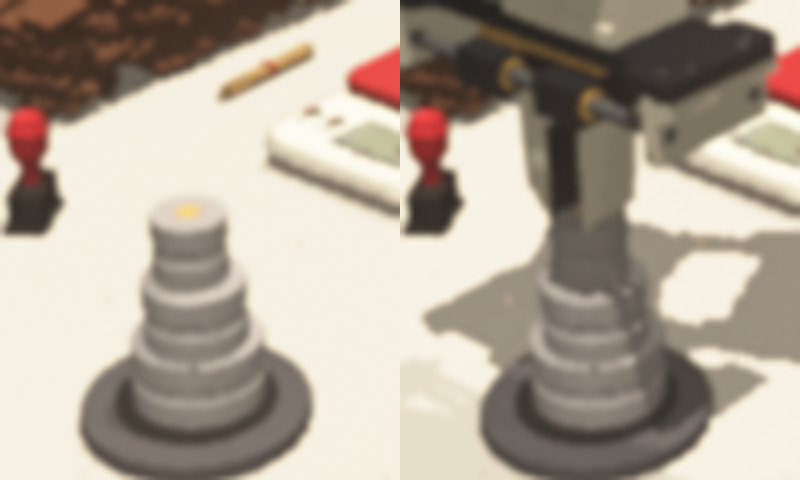

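jog_arm(
  targets=[
    {"xyz": [0,0,0],"spin": 0},
    {"xyz": [0,0,0],"spin": 0},
    {"xyz": [0,0,0],"spin": 0},
    {"xyz": [0,0,0],"spin": 0},
    {"xyz": [0,0,0],"spin": 0},
    {"xyz": [0,0,0],"spin": 0},
    {"xyz": [0,0,0],"spin": 0},
    {"xyz": [0,0,0],"spin": 0},
    {"xyz": [0,0,0],"spin": 0},
    {"xyz": [0,0,0],"spin": 0},
  ],
  gripper=100,
)

```text
time: 16.75
tool_pos: [469.5, 288.4, 89.5]
tcp_rot: [-3.142, 0.0, 1.569]
contact_force: [-0.1, -0.6, -0.2]
grip_width: 91.7
finger_force: 0.0
```

Run:
```python
from h import *
o,k,im=shot("wrist","w8.png"); b=shot("scene","s8.png")[2]
a=cv2.imread("pics/_w6.png")
f=lambda i,x,y,w,h,W,H:cv2.resize(i[y:y+h,x:x+w],(W,H),interpolation=cv2.INTER_CUBIC)
cv2.imwrite("pics/c8.png",np.hstack([np.vstack([f(a,250,180,140,90,465,300),f(im,250,180,140,90,465,300)]),f(b,205,225,67,120,335,600)]))
```

```text
(no output)
```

View pics/c8.png

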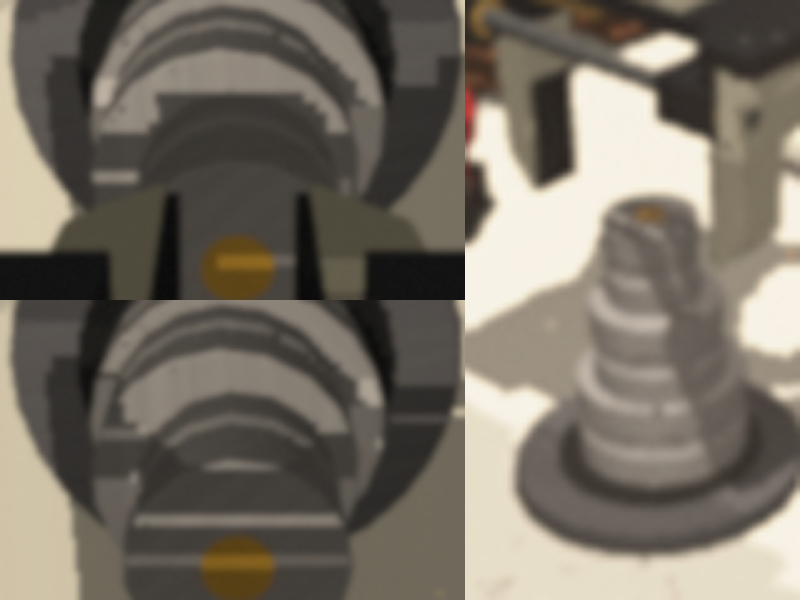

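The upper-left crop shows the closed fingers overlapping the small weight's top face. The scene crop shows open finger ends at crop rows ~185 (far) and ~258 (near), which looks higher than z = 89.5. I'll check the finger height numerically.

Run:
```python
from h import *
k=cal("scene")
for z in(89.5,100,110,118):
    for s in(-1,1):
        print(z,s,[ (w2px("scene",(469.5+s*dx,288.4+dy,z),k)-[205,225])*5 for dx,dy in((46,9.5),(46,-9.5),(65,9.5))])
```

```text
89.5 -1 [array([251.11035146, 327.56681691]), array([286.52652341, 307.04481135]), array([288.40047911, 344.49273418])]
89.5 1 [array([ 81.7849637, 250.7103488]), array([117.78086074, 232.31270766]), array([ 48.96897225, 235.81523335])]
100 -1 [array([250.12983822, 303.03397468]), array([285.71094541, 282.789832  ]), array([287.57130608, 319.75375914])]
100 1 [array([ 80.16335462, 227.13409324]), array([116.32715114, 208.99517986]), array([ 47.2318548 , 212.42827078])]
110 -1 [array([249.18812713, 279.4719779 ]), array([284.92774054, 259.49761723]), array([286.77486973, 295.99150647])]
110 1 [array([ 78.60659635, 204.50069076]), array([114.9317349 , 186.61267872]), array([ 45.56434828, 189.97848629])]
118 -1 [array([248.42915145, 260.48209564]), array([284.29658344, 240.72724511]), array([286.13292427, 276.83860089])]
118 1 [array([ 77.35240445, 186.26624131]), array([113.80763908, 168.58216188]), array([ 44.22103309, 171.89331761])]
```

The projections show the real finger ends at z ≈ 118 while the reported TCP is at 89.5. The wrist view agrees: the 92 mm opening is 173 px wide, which puts the ends at a depth of 173 mm rather than 201. The fingers end about 28 mm short of the reported TCP, so I'll lower every grasp by that amount.

jog_arm(
  targets=[
    {"xyz": [-0.02,0,0.1],"spin": 0},
    {"xyz": [0,0,0.1],"spin": 0},
    {"xyz": [0,0,0.1],"spin": 0},
    {"xyz": [0,0,0.06],"spin": 0},
    {"xyz": [0,0,0],"spin": 0},
    {"xyz": [0,0,0],"spin": 0},
    {"xyz": [0,0,0],"spin": 0},
    {"xyz": [0,0,0],"spin": 0},
    {"xyz": [0,0,0],"spin": 0},
    {"xyz": [0,0,0],"spin": 0},
  ],
)

```text
time: 18.1
tool_pos: [469.6, 286.8, 60.7]
tcp_rot: [3.141, 0.0, 1.569]
contact_force: [-0.2, -0.8, 0.3]
grip_width: 92.0
finger_force: 0.0
```

jog_arm(
  targets=[
    {"xyz": [0,0,0],"spin": 0},
    {"xyz": [0,0,0],"spin": 0},
    {"xyz": [0,0,0],"spin": 0},
    {"xyz": [0,0,0],"spin": 0},
    {"xyz": [0,0,0],"spin": 0},
    {"xyz": [0,0,0],"spin": 0},
    {"xyz": [0,0,0],"spin": 0},
    {"xyz": [0,0,0],"spin": 0},
    {"xyz": [0,0,0],"spin": 0},
    {"xyz": [0,0,0],"spin": 0},
  ],
  gripper=20,
)

```text
time: 19.35
tool_pos: [469.5, 286.8, 60.7]
tcp_rot: [3.142, 0.0, 1.569]
contact_force: [0.8, 0.4, -0.9]
grip_width: 37.4
finger_force: 30.0
```

The small weight is held at 37.4 mm. I'll lift it and carry it to the mat.

jog_arm(
  targets=[
    {"xyz": [0,0,-0.2],"spin": 0},
    {"xyz": [0,0,-0.4],"spin": 0},
    {"xyz": [0,0,-0.4],"spin": 0},
    {"xyz": [-0.3,0,-0.2],"spin": 0},
    {"xyz": [-0.6,0.06,0],"spin": 0},
    {"xyz": [-0.6,0.06,0],"spin": 0},
    {"xyz": [-0.6,0.06,0],"spin": 0},
    {"xyz": [-0.6,0.06,0],"spin": 0},
    {"xyz": [-0.6,0.06,0],"spin": 0},
    {"xyz": [-0.6,0.06,0],"spin": 0},
  ],
)

```text
time: 20.6
tool_pos: [497.9, -26.8, 157.9]
tcp_rot: [3.14, 0.0, 1.569]
contact_force: [1.1, 0.8, -2.7]
grip_width: 37.4
finger_force: 30.0
```

jog_arm(
  targets=[
    {"xyz": [-0.6,0.06,0],"spin": 0},
    {"xyz": [-0.6,0.06,0],"spin": 0},
    {"xyz": [-0.6,0.06,0],"spin": 0},
    {"xyz": [-0.6,0.06,0],"spin": 0},
    {"xyz": [-0.2,0,0],"spin": 0},
    {"xyz": [0,0,0.4],"spin": 0},
    {"xyz": [0,0,0.5],"spin": 0},
    {"xyz": [0,0,0.5],"spin": 0},
    {"xyz": [0,0,0.2],"spin": 0},
    {"xyz": [0,0,0],"spin": 0},
  ],
)

```text
time: 21.85
tool_pos: [516.4, -232.8, 28.7]
tcp_rot: [-3.141, -0.001, 1.569]
contact_force: [0.2, 1.1, -1.2]
grip_width: 37.5
finger_force: 30.0
```

jog_arm(
  targets=[
    {"xyz": [-0.06,0,0.2],"spin": 0},
    {"xyz": [0,0,0.15],"spin": 0},
    {"xyz": [0,0,0.1],"spin": 0},
    {"xyz": [0,0,0.06],"spin": 0},
    {"xyz": [0,0,0.02],"spin": 0},
    {"xyz": [0,0,0.01],"spin": 0},
    {"xyz": [0,0,0],"spin": 0},
    {"xyz": [0,0,0],"spin": 0},
    {"xyz": [0,0,0],"spin": 0},
    {"xyz": [0,0,0],"spin": 0},
  ],
)

```text
time: 23.1
tool_pos: [516.5, -238.2, -14.4]
tcp_rot: [3.141, 0.0, 1.569]
contact_force: [0.2, -0.1, -1.7]
grip_width: 36.9
finger_force: 30.0
```

jog_arm(
  targets=[
    {"xyz": [0,0,0.015],"spin": 0},
    {"xyz": [0,0,0.015],"spin": 0},
    {"xyz": [0,0,0],"spin": 0},
    {"xyz": [0,0,0],"spin": 0},
    {"xyz": [0,0,0],"spin": 0},
    {"xyz": [0,0,0],"spin": 0},
    {"xyz": [0,0,0],"spin": 0},
    {"xyz": [0,0,0],"spin": 0},
    {"xyz": [0,0,0],"spin": 0},
    {"xyz": [0,0,0],"spin": 0},
  ],
)

```text
time: 24.35
tool_pos: [516.5, -238.1, -16.9]
tcp_rot: [3.142, 0.0, 1.569]
contact_force: [-0.1, -0.1, -1.4]
grip_width: 37.3
finger_force: 30.0
```

jog_arm(
  targets=[
    {"xyz": [0,0,0],"spin": 0},
    {"xyz": [0,0,0],"spin": 0},
    {"xyz": [0,0,0],"spin": 0},
    {"xyz": [0,0,0],"spin": 0},
    {"xyz": [0,0,0],"spin": 0},
    {"xyz": [0,0,-0.2],"spin": 0},
    {"xyz": [0,0,-0.6],"spin": 0},
    {"xyz": [0,0,-0.6],"spin": 0},
    {"xyz": [0,0,-0.6],"spin": 0},
    {"xyz": [0.3,0,-0.2],"spin": 0},
  ],
  gripper=100,
)

```text
time: 25.6
tool_pos: [517.9, -215.5, 163.4]
tcp_rot: [3.135, 0.004, 1.567]
contact_force: [-0.4, 0.0, 0.3]
grip_width: 91.5
finger_force: 0.0
```

jog_arm(
  targets=[
    {"xyz": [0.5,-0.06,0],"spin": 0},
    {"xyz": [0.65,-0.06,0],"spin": 0},
    {"xyz": [0.65,-0.06,0],"spin": 0},
    {"xyz": [0.65,-0.06,0],"spin": 0},
    {"xyz": [0.65,-0.06,0],"spin": 0},
    {"xyz": [0.65,-0.06,0],"spin": 0},
    {"xyz": [0.65,-0.06,0],"spin": 0},
    {"xyz": [0.65,-0.06,0],"spin": 0},
    {"xyz": [0.65,-0.06,0],"spin": 0},
    {"xyz": [0.5,-0.06,0],"spin": 0},
  ],
)

```text
time: 26.85
tool_pos: [467.7, 284.4, 158.9]
tcp_rot: [-3.14, 0.0, 1.57]
contact_force: [-0.1, -0.1, -0.2]
grip_width: 91.8
finger_force: 0.0
```

jog_arm(
  targets=[
    {"xyz": [0,0,0],"spin": 0},
    {"xyz": [0,0,0],"spin": 0},
    {"xyz": [0,0,0],"spin": 0},
    {"xyz": [0,0,0.2],"spin": 0},
    {"xyz": [0,0,0.3],"spin": 0},
    {"xyz": [0,0,0.2],"spin": 0},
    {"xyz": [0,0,0],"spin": 0},
    {"xyz": [0,0,0],"spin": 0},
    {"xyz": [0,0,0],"spin": 0},
    {"xyz": [0,0,0],"spin": 0},
  ],
)

```text
time: 28.1
tool_pos: [469.8, 282.0, 103.7]
tcp_rot: [3.141, -0.0, 1.569]
contact_force: [0.1, -0.4, -0.0]
grip_width: 91.8
finger_force: 0.0
```

Run:
```python
from h import *
o,k,im=shot("wrist","w9.png"); print(o['tool_pos'])
P=w2px("",(469.8,287,82),k).round(1); print(P)
g=cv2.medianBlur(cv2.cvtColor(im,cv2.COLOR_BGR2GRAY),3)
p=w2px("",(469.8,287,82),k); r=26*327/np.linalg.norm(np.array([469.8,287,82])-k[3])
print(r)
c=cv2.HoughCircles(g,cv2.HOUGH_GRADIENT,1,5,param1=60,param2=12,minRadius=int(r-5),maxRadius=int(r+5))
if c is not None:
    for q in c[0]:
        if abs(q[0]-p[0])<20 and abs(q[1]-p[1])<25: print(q, px2w("",q[0],q[1],82,k))
x,y=int(P[0])-70,int(P[1])-75
cv2.imwrite("pics/w9.png",cv2.resize(im[y:y+110,x:x+140],None,fx=5,fy=5,interpolation=cv2.INTER_CUBIC)); print(x,y)
```

```text
[469.81557719 282.04573501 103.70184312]
[320.7 215.6]
38.56747434684876
[317.5 202.5  34.4] [467.70150562 296.32301396  82.        ]
[317.5 214.5  36.9] [467.65729643 287.82429927  82.        ]
[311.5 213.5  41.3] [463.63213727 288.54847774  82.        ]
[317.5 220.5  41.3] [467.63480055 283.49972261  82.        ]
[320.5 194.5  39.1] [469.70817442 301.87611577  82.        ]
[324.5 202.5  39.1] [472.35197722 296.31344581  82.        ]
[316.5 208.5  40.2] [467.01130875 292.099817    82.        ]
[329.5 202.5  33.6] [475.67378837 296.30661132  82.        ]
[323.5 216.5  41.3] [471.69060577 286.38003888  82.        ]
[315.5 197.5  35.8] [466.3973212  299.80896672  82.        ]
250 140
```

View pics/w9.png

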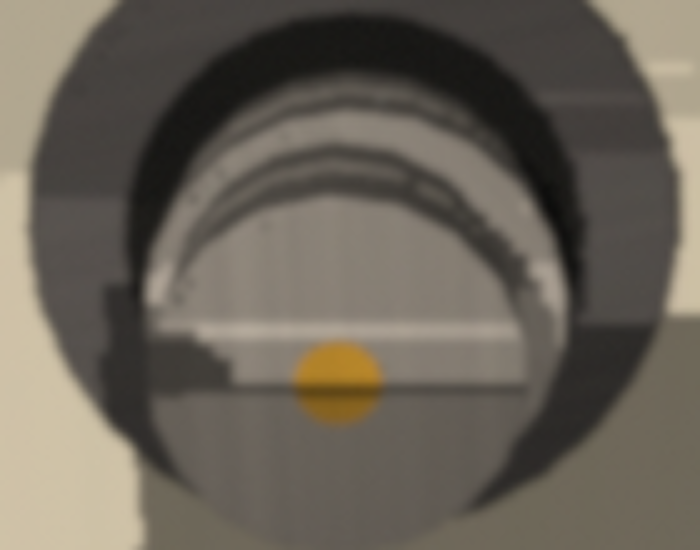

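The medium weight's dot is at crop (338,383), full-picture (317.6,216.6), which puts its centre at about (468,286.5). I'll descend on it.

jog_arm(
  targets=[
    {"xyz": [0.055,-0.02,0.2],"spin": 0},
    {"xyz": [0,0,0.3],"spin": 0},
    {"xyz": [0,0,0.3],"spin": 0},
    {"xyz": [0,0,0.16],"spin": 0},
    {"xyz": [0,0,0],"spin": 0},
    {"xyz": [0,0,0],"spin": 0},
    {"xyz": [0,0,0],"spin": 0},
    {"xyz": [0,0,0],"spin": 0},
    {"xyz": [0,0,0],"spin": 0},
    {"xyz": [0,0,0],"spin": 0},
  ],
)

```text
time: 29.4
tool_pos: [468.0, 286.4, 26.4]
tcp_rot: [3.141, 0.0, 1.569]
contact_force: [0.3, 0.4, -0.4]
grip_width: 91.9
finger_force: 0.0
```

jog_arm(
  targets=[
    {"xyz": [0,0,0],"spin": 0},
    {"xyz": [0,0,0],"spin": 0},
    {"xyz": [0,0,0],"spin": 0},
    {"xyz": [0,0,0],"spin": 0},
    {"xyz": [0,0,0],"spin": 0},
    {"xyz": [0,0,0],"spin": 0},
    {"xyz": [0,0,0],"spin": 0},
    {"xyz": [0,0,0],"spin": 0},
    {"xyz": [0,0,0],"spin": 0},
    {"xyz": [0,0,0],"spin": 0},
  ],
  gripper=30,
)

```text
time: 30.65
tool_pos: [467.8, 286.3, 26.3]
tcp_rot: [-3.141, 0.0, 1.569]
contact_force: [-3.1, -0.8, 0.6]
grip_width: 51.8
finger_force: 30.0
```

jog_arm(
  targets=[
    {"xyz": [0,0,-0.2],"spin": 0},
    {"xyz": [0,0,-0.5],"spin": 0},
    {"xyz": [0,0,-0.5],"spin": 0},
    {"xyz": [-0.3,0,-0.4],"spin": 0},
    {"xyz": [-0.6,0.05,0],"spin": 0},
    {"xyz": [-0.6,0.05,0],"spin": 0},
    {"xyz": [-0.6,0.05,0],"spin": 0},
    {"xyz": [-0.6,0.05,0],"spin": 0},
    {"xyz": [-0.6,0.05,0],"spin": 0},
    {"xyz": [-0.6,0.05,0],"spin": 0},
  ],
)

```text
time: 31.9
tool_pos: [491.4, -27.3, 155.2]
tcp_rot: [3.14, 0.0, 1.569]
contact_force: [1.6, -0.2, -4.1]
grip_width: 51.0
finger_force: 30.0
```

jog_arm(
  targets=[
    {"xyz": [-0.6,0.05,0],"spin": 0},
    {"xyz": [-0.6,0.05,0],"spin": 0},
    {"xyz": [-0.6,0.05,0],"spin": 0},
    {"xyz": [-0.6,0.05,0],"spin": 0},
    {"xyz": [-0.6,0,0],"spin": 0},
    {"xyz": [-0.4,0,0],"spin": 0},
    {"xyz": [-0.15,0,0.3],"spin": 0},
    {"xyz": [0,0,0.4],"spin": 0},
    {"xyz": [0,0,0.3],"spin": 0},
    {"xyz": [0,0,0],"spin": 0},
  ],
)

```text
time: 33.15
tool_pos: [505.6, -309.0, 73.0]
tcp_rot: [-3.138, -0.002, 1.569]
contact_force: [0.6, 0.3, -3.4]
grip_width: 52.0
finger_force: 30.0
```

Run:
```python
from h import *
o,k,im=shot("wrist","w10.png"); print(o['tool_pos'])
```

```text
[ 505.57580843 -308.967465     73.03346977]
```

View pics/w10.png

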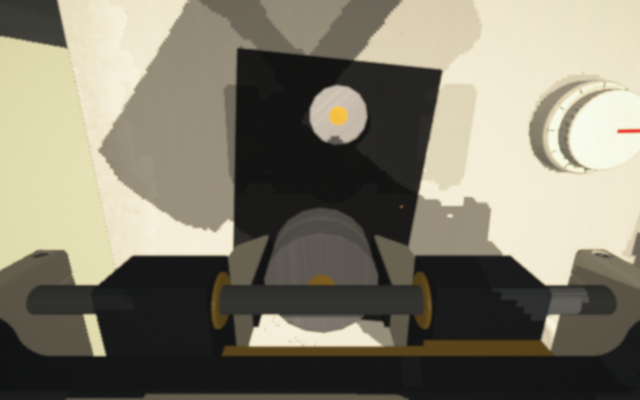

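The small weight stands on the mat with its dot at (338,116), and the mat's upper edge is at rows 48–70. The medium weight hangs at (322,270) over the mat's middle. I'll lower it now.

jog_arm(
  targets=[
    {"xyz": [0,0,0.3],"spin": 0},
    {"xyz": [0,0,0.35],"spin": 0},
    {"xyz": [0,0,0.25],"spin": 0},
    {"xyz": [0,0,0.1],"spin": 0},
    {"xyz": [0,0,0.04],"spin": 0},
    {"xyz": [0,0,0.03],"spin": 0},
    {"xyz": [0,0,0.03],"spin": 0},
    {"xyz": [0,0,0],"spin": 0},
    {"xyz": [0,0,0],"spin": 0},
    {"xyz": [0,0,0],"spin": 0},
  ],
)

```text
time: 34.45
tool_pos: [506.8, -309.8, -13.5]
tcp_rot: [3.141, 0.0, 1.569]
contact_force: [0.6, 0.5, -4.3]
grip_width: 51.2
finger_force: 30.0
```

jog_arm(
  targets=[
    {"xyz": [0,0,0.02],"spin": 0},
    {"xyz": [0,0,0.02],"spin": 0},
    {"xyz": [0,0,0.005],"spin": 0},
    {"xyz": [0,0,0],"spin": 0},
    {"xyz": [0,0,0],"spin": 0},
    {"xyz": [0,0,0],"spin": 0},
    {"xyz": [0,0,0],"spin": 0},
    {"xyz": [0,0,0],"spin": 0},
    {"xyz": [0,0,0],"spin": 0},
    {"xyz": [0,0,0],"spin": 0},
  ],
)

```text
time: 35.7
tool_pos: [506.7, -309.7, -17.3]
tcp_rot: [3.142, 0.0, 1.569]
contact_force: [0.2, -0.1, -4.1]
grip_width: 51.6
finger_force: 30.0
```

jog_arm(
  targets=[
    {"xyz": [0,0,0],"spin": 0},
    {"xyz": [0,0,0],"spin": 0},
    {"xyz": [0,0,0],"spin": 0},
    {"xyz": [0,0,0],"spin": 0},
    {"xyz": [0,0,0],"spin": 0},
    {"xyz": [0,0,-0.2],"spin": 0},
    {"xyz": [0,0,-0.6],"spin": 0},
    {"xyz": [0,0,-0.6],"spin": 0},
    {"xyz": [0,0,-0.6],"spin": 0},
    {"xyz": [0.3,0,-0.2],"spin": 0},
  ],
  gripper=100,
)

```text
time: 36.95
tool_pos: [508.0, -287.3, 163.1]
tcp_rot: [3.136, 0.005, 1.567]
contact_force: [-0.8, -1.0, -0.3]
grip_width: 91.8
finger_force: 0.0
```

jog_arm(
  targets=[
    {"xyz": [0.5,-0.05,0],"spin": 0},
    {"xyz": [0.65,-0.05,0],"spin": 0},
    {"xyz": [0.65,-0.05,0],"spin": 0},
    {"xyz": [0.65,-0.05,0],"spin": 0},
    {"xyz": [0.65,-0.05,0],"spin": 0},
    {"xyz": [0.65,-0.05,0],"spin": 0},
    {"xyz": [0.65,-0.05,0],"spin": 0},
    {"xyz": [0.65,-0.05,0],"spin": 0},
    {"xyz": [0.65,-0.05,0],"spin": 0},
    {"xyz": [0.65,-0.05,0],"spin": 0},
  ],
)

```text
time: 38.2
tool_pos: [466.2, 224.4, 158.6]
tcp_rot: [-3.141, 0.0, 1.569]
contact_force: [0.6, 0.2, -0.2]
grip_width: 91.9
finger_force: 0.0
```

jog_arm(
  targets=[
    {"xyz": [0.6,0,0],"spin": 0},
    {"xyz": [0.25,0,0],"spin": 0},
    {"xyz": [0,0,0.3],"spin": 0},
    {"xyz": [0,0,0.4],"spin": 0},
    {"xyz": [0,0,0.3],"spin": 0},
    {"xyz": [0,0,0],"spin": 0},
    {"xyz": [0,0,0],"spin": 0},
    {"xyz": [0,0,0],"spin": 0},
    {"xyz": [0,0,0],"spin": 0},
    {"xyz": [0,0,0],"spin": 0},
  ],
)

```text
time: 39.45
tool_pos: [468.1, 290.4, 79.1]
tcp_rot: [3.141, -0.0, 1.569]
contact_force: [-0.2, 0.3, -0.2]
grip_width: 91.7
finger_force: 0.0
```

```bash
cat >> h.py <<'E'
def dots(im,k,z):
    h=cv2.cvtColor(im,cv2.COLOR_BGR2HSV); m=((h[...,0]>12)&(h[...,0]<28)&(h[...,1]>150)).astype(np.uint8)
    n,_,s,c=cv2.connectedComponentsWithStats(m)
    for i in range(1,n):
        if s[i,4]>40 and c[i,1]<330: print("dot",s[i],c[i].round(1),px2w("",*c[i],z,k).round(1))
E
python3 - <<'E'
from h import *
o,k,im=shot("wrist","w11.png"); print(o['tool_pos']); dots(im,k,48)
# stand outline: dark grey vs light table
p=w2px("",(470,287,14),k); print(p)
g=cv2.cvtColor(im,cv2.COLOR_BGR2GRAY)
# dark inlay ring around the large weight
m=(g<45).astype(np.uint8)*255; m[235:]=0
c=max(cv2.findContours(m,cv2.RETR_EXTERNAL,cv2.CHAIN_APPROX_NONE)[0],key=cv2.contourArea)
W=np.array([px2w("",*q[0],14,k)[:2] for q in c]); print(W.min(0),W.max(0),cv2.boundingRect(c))
E
```

```text
[468.1222756  290.43849811  79.11316659]
dot [586   5  31  30 278] [597.7  16.8] [631.5 416.5  48. ]
dot [ 582    9   58  137 5857] [616.2  78.1] [651.5 382.5  48. ]
dot [316 219  15  14 171] [323.  225.7] [469.7 284.2  48. ]
dot [480 271  32  59 900] [498.7 300.2] [604.4 222.3  48. ]
dot [132 272  31  58 896] [143.7 300.4] [332.1 222.6  48. ]
[323.15196271 206.33531937]
[428.68103151 262.63999161] [523.45022321 326.42860892] (272, 158, 118, 77)
```

jog_arm(
  targets=[
    {"xyz": [-0.075,0.02,0.2],"spin": 0},
    {"xyz": [0,0,0.35],"spin": 0},
    {"xyz": [0,0,0.35],"spin": 0},
    {"xyz": [0,0,0.15],"spin": 0},
    {"xyz": [0,0,0.04],"spin": 0},
    {"xyz": [0,0,0],"spin": 0},
    {"xyz": [0,0,0],"spin": 0},
    {"xyz": [0,0,0],"spin": 0},
    {"xyz": [0,0,0],"spin": 0},
    {"xyz": [0,0,0],"spin": 0},
  ],
)

```text
time: 40.75
tool_pos: [469.6, 284.4, -8.4]
tcp_rot: [3.141, -0.0, 1.569]
contact_force: [0.5, 0.1, 0.3]
grip_width: 91.8
finger_force: 0.0
```

jog_arm(
  targets=[
    {"xyz": [0,0,0],"spin": 0},
    {"xyz": [0,0,0],"spin": 0},
    {"xyz": [0,0,0],"spin": 0},
    {"xyz": [0,0,0],"spin": 0},
    {"xyz": [0,0,0],"spin": 0},
    {"xyz": [0,0,0],"spin": 0},
    {"xyz": [0,0,0],"spin": 0},
    {"xyz": [0,0,0],"spin": 0},
    {"xyz": [0,0,0],"spin": 0},
    {"xyz": [0,0,0],"spin": 0},
  ],
  gripper=50,
)

```text
time: 42.0
tool_pos: [469.6, 284.3, -8.5]
tcp_rot: [3.142, 0.0, 1.569]
contact_force: [0.8, 0.9, -1.1]
grip_width: 65.6
finger_force: 30.0
```

jog_arm(
  targets=[
    {"xyz": [0,0,-0.2],"spin": 0},
    {"xyz": [0,0,-0.5],"spin": 0},
    {"xyz": [0,0,-0.5],"spin": 0},
    {"xyz": [-0.4,0.12,-0.3],"spin": 0},
    {"xyz": [-0.55,0.17,0],"spin": 0},
    {"xyz": [-0.55,0.17,0],"spin": 0},
    {"xyz": [-0.55,0.17,0],"spin": 0},
    {"xyz": [-0.55,0.17,0],"spin": 0},
    {"xyz": [-0.55,0.17,0],"spin": 0},
    {"xyz": [-0.55,0.17,0],"spin": 0},
  ],
)

```text
time: 43.25
tool_pos: [559.9, -13.2, 112.0]
tcp_rot: [-3.141, -0.0, 1.569]
contact_force: [-0.4, 1.8, -6.1]
grip_width: 65.3
finger_force: 30.0
```

jog_arm(
  targets=[
    {"xyz": [-0.4,0.14,0],"spin": 0},
    {"xyz": [-0.2,0.05,0],"spin": 0},
    {"xyz": [0,0,0],"spin": 0},
    {"xyz": [0,0,0.2],"spin": 0},
    {"xyz": [0,0,0.3],"spin": 0},
    {"xyz": [0,0,0.2],"spin": 0},
    {"xyz": [0,0,0],"spin": 0},
    {"xyz": [0,0,0],"spin": 0},
    {"xyz": [0,0,0],"spin": 0},
    {"xyz": [0,0,0],"spin": 0},
  ],
)

```text
time: 44.5
tool_pos: [575.6, -60.0, 56.2]
tcp_rot: [3.14, 0.0, 1.569]
contact_force: [0.3, 0.3, -5.8]
grip_width: 66.0
finger_force: 30.0
```

jog_arm(
  targets=[
    {"xyz": [-0.045,0,0.15],"spin": 0},
    {"xyz": [0,0,0.15],"spin": 0},
    {"xyz": [0,0,0.1],"spin": 0},
    {"xyz": [0,0,0.05],"spin": 0},
    {"xyz": [0,0,0.03],"spin": 0},
    {"xyz": [0,0,0.01],"spin": 0},
    {"xyz": [0,0,0],"spin": 0},
    {"xyz": [0,0,0],"spin": 0},
    {"xyz": [0,0,0],"spin": 0},
    {"xyz": [0,0,0],"spin": 0},
  ],
)

```text
time: 45.75
tool_pos: [575.3, -63.5, 16.4]
tcp_rot: [3.141, 0.0, 1.569]
contact_force: [0.1, -0.4, -6.2]
grip_width: 65.6
finger_force: 30.0
```

Run:
```python
from h import *
o,k,im=shot("wrist","w12.png"); print(o['tool_pos']); dots(im,k,74)
hsv=cv2.cvtColor(im,cv2.COLOR_BGR2HSV)
red=((hsv[...,1]>130)&((hsv[...,0]<10)|(hsv[...,0]>170))).astype(np.uint8)*255
c=max(cv2.findContours(red,cv2.RETR_EXTERNAL,cv2.CHAIN_APPROX_NONE)[0],key=cv2.contourArea)
W=np.array([px2w("wrist",*p[0],37,k)[:2] for p in c]); print(cv2.boundingRect(c),W.min(0),W.max(0))
```

```text
[575.29777059 -63.45255922  16.40838256]
dot [ 552   98   32   78 1415] [567.6 137.3] [670.4   3.5  74. ]
dot [ 542  182   28   64 1058] [554.7 212.2] [672.  -27.2  74. ]
dot [622 226  11  19 101] [627.6 235.1] [704.9 -37.5  74. ]
dot [629 249  11   9  63] [634.8 253.7] [710.4 -46.2  74. ]
dot [183 272  23  57 659] [192.3 300.2] [517.3 -69.2  74. ]
dot [437 272  23  57 682] [450.3 300.5] [633.9 -69.5  74. ]
dot [310 277  23   8 133] [321.  281.3] [575.5 -59.6  74. ]
(204, 139, 235, 116) [514.62278971 -65.1836304 ] [635.84261882  -1.74100225]
```

jog_arm(
  targets=[
    {"xyz": [0,0,0.01],"spin": 0},
    {"xyz": [0,0,0.01],"spin": 0},
    {"xyz": [0,0,0],"spin": 0},
    {"xyz": [0,0,0],"spin": 0},
    {"xyz": [0,0,0],"spin": 0},
    {"xyz": [0,0,0],"spin": 0},
    {"xyz": [0,0,0],"spin": 0},
    {"xyz": [0,0,0],"spin": 0},
    {"xyz": [0,0,0],"spin": 0},
    {"xyz": [0,0,0],"spin": 0},
  ],
)

```text
time: 47.05
tool_pos: [575.2, -63.5, 14.9]
tcp_rot: [3.141, 0.0, 1.569]
contact_force: [-2.1, 0.3, 1.1]
grip_width: 65.2
finger_force: 30.0
```

jog_arm(
  targets=[
    {"xyz": [0,0,0],"spin": 0},
    {"xyz": [0,0,0],"spin": 0},
    {"xyz": [0,0,0],"spin": 0},
    {"xyz": [0,0,0],"spin": 0},
    {"xyz": [0,0,0],"spin": 0},
    {"xyz": [0,0,-0.2],"spin": 0},
    {"xyz": [0,0,-0.6],"spin": 0},
    {"xyz": [0,0,-0.6],"spin": 0},
    {"xyz": [0.2,0,-0.6],"spin": 0},
    {"xyz": [0.15,0,-0.1],"spin": 0},
  ],
  gripper=100,
)

```text
time: 48.3
tool_pos: [577.2, -35.3, 187.8]
tcp_rot: [3.133, 0.002, 1.569]
contact_force: [0.6, 0.6, -0.5]
grip_width: 91.7
finger_force: 0.0
```

jog_arm(
  targets=[
    {"xyz": [0,0,0],"spin": 0},
    {"xyz": [0,0,0],"spin": 0},
    {"xyz": [0,0,0],"spin": 0},
    {"xyz": [0,0,0],"spin": 0},
    {"xyz": [0,0,0],"spin": 0},
    {"xyz": [0,0,0],"spin": 0},
    {"xyz": [0,0,0],"spin": 0},
    {"xyz": [0,0,0],"spin": 0},
    {"xyz": [0,0,0],"spin": 0},
    {"xyz": [0,0,0],"spin": 0},
  ],
)

```text
time: 49.55
tool_pos: [575.3, -35.5, 182.7]
tcp_rot: [3.141, 0.0, 1.569]
contact_force: [-0.4, -0.0, 0.2]
grip_width: 91.9
finger_force: 0.0
```

Run:
```python
from h import *
o,k,im=shot("wrist","w13.png"); print(o['tool_pos']); dots(im,k,71)
hsv=cv2.cvtColor(im,cv2.COLOR_BGR2HSV)
red=((hsv[...,1]>130)&((hsv[...,0]<10)|(hsv[...,0]>170))).astype(np.uint8)*255
c=max(cv2.findContours(red,cv2.RETR_EXTERNAL,cv2.CHAIN_APPROX_NONE)[0],key=cv2.contourArea)
W=np.array([px2w("wrist",*p[0],37,k)[:2] for p in c],np.float32); print(cv2.minAreaRect(W),W.min(0),W.max(0))
```

```text
[575.29781248 -35.45118159 182.7445676 ]
dot [579   0  13   6  41] [586.2   2. ] [787.6 117.3  71. ]
dot [ 544    1   84   54 1138] [593.1  27.2] [797.6  99.2  71. ]
dot [620   0   9  13  43] [624.9   6.8] [819.4 113.9  71. ]
dot [529  18  15  10  66] [536.3  23.5] [750.7 102.   71. ]
dot [557  31  40  39 277] [576.5  48.3] [787.7  83.4  71. ]
dot [628  33  12  10  48] [634.6  37.9] [833.6  91.2  71. ]
dot [516  45  26  16 136] [527.5  52.2] [747.6  80.5  71. ]
dot [540  54  44  39 459] [558.4  71.3] [776.5  65.6  71. ]
dot [ 545   56   90   65 1528] [598.   89.4] [813.7  51.   71. ]
dot [520  60  19  35 190] [529.9  74.9] [753.   62.8  71. ]
dot [609  99  31  22 206] [623.6 111.7] [840.8  32.3  71. ]
dot [523 110  27  21 183] [535.1 120.6] [764.7  24.8  71. ]
dot [510 117  17  30 103] [518.  131.3] [751.3  15.6  71. ]
dot [548 116  74  51 855] [581.8 137.8] [809.6   9.7  71. ]
dot [448 125  10  40 300] [452.8 144.9] [694.6   3.5  71. ]
dot [541 128  11  10  45] [545.9 132.4] [776.4  14.5  71. ]
dot [630 131  10  11  53] [634.8 136.2] [856.7  11.   71. ]
dot [499 134  20  15 101] [50
[... 590 characters left out ...]
202  63  56 884] [609.4 231.7] [858.4 -81.8  71. ]
dot [316 210  11  10  84] [321.  214.9] [575.3 -63.8  71. ]
dot [627 228  13  19  73] [634.7 237.1] [884.9 -87.6  71. ]
dot [551 242  17  13  81] [559.7 249.9] [ 813.9 -101.5   71. ]
dot [489 244  17  10  88] [497.1 249. ] [ 751.1 -100.4   71. ]
dot [539 247  12   7  44] [544.2 250.2] [ 798.5 -101.8   71. ]
dot [628 246  12  18  71] [634.6 254.9] [ 890.4 -107.2   71. ]
dot [132 272  31  57 875] [143.8 300.4] [ 388.3 -159.7   71. ]
dot [480 272  32  57 887] [498.7 300.1] [ 762.4 -159.8   71. ]
((574.7537231445312, -63.85396957397461), (122.0103530883789, 122.33992004394531), 89.17473602294922) [ 513.3775  -124.55221] [636.17957    -2.3163574]
```

The large weight's dot measures (575.3,-63.8) and the plate's centre (574.8,-63.9), so it is centred. Next I'll measure the bare stand.

jog_arm(
  targets=[
    {"xyz": [0.5,-0.15,0],"spin": 0},
    {"xyz": [0.6,-0.18,0],"spin": 0},
    {"xyz": [0.6,-0.18,0],"spin": 0},
    {"xyz": [0.6,-0.18,0],"spin": 0},
    {"xyz": [0.6,-0.18,0],"spin": 0},
    {"xyz": [0.6,-0.18,0],"spin": 0},
    {"xyz": [0.6,-0.18,0],"spin": 0},
    {"xyz": [0.3,-0.09,0],"spin": 0},
    {"xyz": [0,0,0],"spin": 0},
    {"xyz": [0,0,0],"spin": 0},
  ],
)

```text
time: 50.85
tool_pos: [470.6, 316.1, 182.6]
tcp_rot: [3.142, 0.001, 1.569]
contact_force: [-0.0, -0.2, -0.6]
grip_width: 91.6
finger_force: 0.0
```

jog_arm(
  targets=[
    {"xyz": [0,0,0],"spin": 0},
    {"xyz": [0,0,0],"spin": 0},
    {"xyz": [0,0,0],"spin": 0},
    {"xyz": [0,0,0],"spin": 0},
    {"xyz": [0,0,0],"spin": 0},
    {"xyz": [0,0,0],"spin": 0},
    {"xyz": [0,0,0],"spin": 0},
    {"xyz": [0,0,0],"spin": 0},
    {"xyz": [0,0,0],"spin": 0},
    {"xyz": [0,0,0],"spin": 0},
  ],
)

```text
time: 52.1
tool_pos: [470.4, 316.8, 182.7]
tcp_rot: [-3.142, 0.0, 1.569]
contact_force: [0.2, 0.2, -0.3]
grip_width: 91.8
finger_force: 0.0
```

```bash
sed -i 's/s\[i,4\]>40 and/40<s[i,4]<400 and abs(c[i,0]-320)<80 and/' h.py
python3 - <<'E'
from h import *
o,k,im=shot("wrist","w14.png"); print(o['tool_pos'])
g=cv2.cvtColor(im,cv2.COLOR_BGR2GRAY)
p=w2px("",(470,287,14),k); print(p)
x,y=p.astype(int); print(g[y,x-85:x+86:5],g[y-80:min(y+80,400):5,x])
for T in(30,40,50):
    m=(g<T).astype(np.uint8); n,l,s,c=cv2.connectedComponentsWithStats(m); i=l[y,x]
    cs=cv2.findContours((l==i).astype(np.uint8),cv2.RETR_EXTERNAL,cv2.CHAIN_APPROX_NONE)[0][0]
    W=np.array([px2w("",*q[0],14,k)[:2] for q in cs],np.float32); print(T,s[i],cv2.fitEllipse(W))
E
```

```text
[470.36824704 316.77772352 182.67108167]
[320.67936078 198.40223683]
[195 197 201 201 201 201 201 139  84  82  58  29  27  17  17  15  16  16
  16  15  15  16  15  16  28  47  47  69 105 105 106 106 106 106 106] [167 164 164 195 202 197  70  84  84  69  29  28  29  28  27  16  16  15
  15  14  16  16  15  43  45  71 108 200 110 106 107 106]
30 [ 288  166   68   65 3351] ((470.0088806152344, 285.9167785644531), (74.28169250488281, 76.72290802001953), 18.764541625976562)
40 [ 287  165   70   67 3649] ((470.015380859375, 285.93621826171875), (76.92400360107422, 79.48278045654297), 22.412994384765625)
50 [ 286  164   83   78 4641] ((474.2281799316406, 279.2550964355469), (85.82947540283203, 94.69651794433594), 34.39910125732422)
```

The stand's inlay is centred at (470.0, 286.0). Now I'll fetch the medium weight.

jog_arm(
  targets=[
    {"xyz": [-0.5,0.04,0],"spin": 0},
    {"xyz": [-0.65,0.05,0],"spin": 0},
    {"xyz": [-0.65,0.05,0],"spin": 0},
    {"xyz": [-0.65,0.05,0],"spin": 0},
    {"xyz": [-0.65,0.05,0],"spin": 0},
    {"xyz": [-0.65,0.05,0],"spin": 0},
    {"xyz": [-0.65,0.05,0],"spin": 0},
    {"xyz": [-0.65,0.05,0],"spin": 0},
    {"xyz": [-0.65,0.05,0],"spin": 0},
    {"xyz": [-0.65,0.05,0],"spin": 0},
  ],
)

```text
time: 53.4
tool_pos: [508.6, -193.1, 182.9]
tcp_rot: [3.141, 0.0, 1.569]
contact_force: [0.7, 0.9, 0.0]
grip_width: 91.7
finger_force: 0.0
```

jog_arm(
  targets=[
    {"xyz": [-0.65,0,0],"spin": 0},
    {"xyz": [-0.5,0,0],"spin": 0},
    {"xyz": [-0.15,0,0.2],"spin": 0},
    {"xyz": [0,0,0.4],"spin": 0},
    {"xyz": [0,0,0.3],"spin": 0},
    {"xyz": [0,0,0.2],"spin": 0},
    {"xyz": [0,0,0],"spin": 0},
    {"xyz": [0,0,0],"spin": 0},
    {"xyz": [0,0,0],"spin": 0},
    {"xyz": [0,0,0],"spin": 0},
  ],
)

```text
time: 54.65
tool_pos: [508.7, -295.5, 95.5]
tcp_rot: [3.141, 0.001, 1.569]
contact_force: [-0.4, 0.3, 0.6]
grip_width: 91.8
finger_force: 0.0
```

Run:
```python
from h import *
o,k,im=shot("wrist","w15.png"); print(o['tool_pos']); dots(im,k,38)
```

```text
[ 508.66825325 -295.52494556   95.4537802 ]
dot [325 125  14  15 169] [331.5 132.2] [ 516.7 -239.1   38. ]
dot [312 216  14  13 131] [318.5 221.9] [ 506.9 -309.4   38. ]
```

View pics/w15.png

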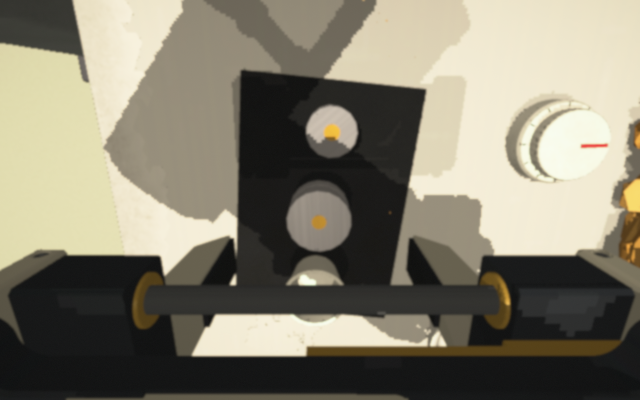

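The picture shows the small weight's dot at (331.5,132), the medium's at (318.5,222), and the cup upright at (315,285), all on the mat. I'll grip the medium weight.

jog_arm(
  targets=[
    {"xyz": [-0.175,-0.02,0.2],"spin": 0},
    {"xyz": [0,0,0.4],"spin": 0},
    {"xyz": [0,0,0.4],"spin": 0},
    {"xyz": [0,0,0.25],"spin": 0},
    {"xyz": [0,0,0.1],"spin": 0},
    {"xyz": [0,0,0.04],"spin": 0},
    {"xyz": [0,0,0],"spin": 0},
    {"xyz": [0,0,0],"spin": 0},
    {"xyz": [0,0,0],"spin": 0},
    {"xyz": [0,0,0],"spin": 0},
  ],
)

```text
time: 55.95
tool_pos: [506.9, -309.4, -16.1]
tcp_rot: [3.141, 0.001, 1.569]
contact_force: [0.5, 0.3, -0.6]
grip_width: 92.0
finger_force: 0.0
```

jog_arm(
  targets=[
    {"xyz": [0,0,0],"spin": 0},
    {"xyz": [0,0,0],"spin": 0},
    {"xyz": [0,0,0],"spin": 0},
    {"xyz": [0,0,0],"spin": 0},
    {"xyz": [0,0,0],"spin": 0},
    {"xyz": [0,0,0],"spin": 0},
    {"xyz": [0,0,0],"spin": 0},
    {"xyz": [0,0,0],"spin": 0},
    {"xyz": [0,0,0],"spin": 0},
    {"xyz": [0,0,0],"spin": 0},
  ],
  gripper=30,
)

```text
time: 57.2
tool_pos: [506.8, -309.3, -16.5]
tcp_rot: [3.142, 0.0, 1.569]
contact_force: [0.4, 0.1, -0.0]
grip_width: 51.4
finger_force: 30.0
```

jog_arm(
  targets=[
    {"xyz": [0,0,-0.2],"spin": 0},
    {"xyz": [0,0,-0.5],"spin": 0},
    {"xyz": [0,0,-0.6],"spin": 0},
    {"xyz": [0.3,0,-0.4],"spin": 0},
    {"xyz": [0.6,-0.04,0],"spin": 0},
    {"xyz": [0.6,-0.04,0],"spin": 0},
    {"xyz": [0.6,-0.04,0],"spin": 0},
    {"xyz": [0.6,-0.04,0],"spin": 0},
    {"xyz": [0.6,-0.04,0],"spin": 0},
    {"xyz": [0.6,-0.04,0],"spin": 0},
  ],
)

```text
time: 58.45
tool_pos: [487.7, 4.2, 120.3]
tcp_rot: [3.141, 0.0, 1.569]
contact_force: [1.2, -0.2, -3.5]
grip_width: 51.4
finger_force: 30.0
```

jog_arm(
  targets=[
    {"xyz": [0.6,-0.04,0],"spin": 0},
    {"xyz": [0.6,-0.04,0],"spin": 0},
    {"xyz": [0.6,-0.04,0],"spin": 0},
    {"xyz": [0.6,-0.04,0],"spin": 0},
    {"xyz": [0.6,-0.04,0],"spin": 0},
    {"xyz": [0.4,0,0],"spin": 0},
    {"xyz": [0.14,0,0.2],"spin": 0},
    {"xyz": [0,0,0.3],"spin": 0},
    {"xyz": [0,0,0.3],"spin": 0},
    {"xyz": [0,0,0.1],"spin": 0},
  ],
)

```text
time: 59.7
tool_pos: [471.4, 284.5, 45.6]
tcp_rot: [-3.138, 0.002, 1.568]
contact_force: [0.7, 0.0, -3.8]
grip_width: 51.3
finger_force: 30.0
```

jog_arm(
  targets=[
    {"xyz": [0,0,0],"spin": 0},
    {"xyz": [0,0,0],"spin": 0},
    {"xyz": [0,0,0],"spin": 0},
    {"xyz": [0,0,0],"spin": 0},
    {"xyz": [0,0,0],"spin": 0},
    {"xyz": [0,0,0],"spin": 0},
    {"xyz": [0,0,0],"spin": 0},
    {"xyz": [0,0,0],"spin": 0},
    {"xyz": [0,0,0],"spin": 0},
    {"xyz": [0,0,0],"spin": 0},
  ],
)

```text
time: 60.95
tool_pos: [472.7, 285.9, 47.5]
tcp_rot: [3.142, 0.0, 1.569]
contact_force: [0.1, -0.1, -3.5]
grip_width: 51.6
finger_force: 30.0
```

jog_arm(
  targets=[
    {"xyz": [0,-0.033,0.15],"spin": 0},
    {"xyz": [0,0,0.2],"spin": 0},
    {"xyz": [0,0,0.15],"spin": 0},
    {"xyz": [0,0,0.08],"spin": 0},
    {"xyz": [0,0,0.04],"spin": 0},
    {"xyz": [0,0,0.02],"spin": 0},
    {"xyz": [0,0,0.01],"spin": 0},
    {"xyz": [0,0,0],"spin": 0},
    {"xyz": [0,0,0],"spin": 0},
    {"xyz": [0,0,0],"spin": 0},
  ],
)

```text
time: 62.2
tool_pos: [470.2, 286.0, -4.4]
tcp_rot: [3.141, -0.0, 1.569]
contact_force: [-0.1, 0.3, -3.3]
grip_width: 52.0
finger_force: 30.0
```

jog_arm(
  targets=[
    {"xyz": [0,0,0.015],"spin": 0},
    {"xyz": [0,0,0.01],"spin": 0},
    {"xyz": [0,0,0],"spin": 0},
    {"xyz": [0,0,0],"spin": 0},
    {"xyz": [0,0,0],"spin": 0},
    {"xyz": [0,0,0],"spin": 0},
    {"xyz": [0,0,0],"spin": 0},
    {"xyz": [0,0,0],"spin": 0},
    {"xyz": [0,0,0],"spin": 0},
    {"xyz": [0,0,0],"spin": 0},
  ],
)

```text
time: 63.45
tool_pos: [470.1, 286.0, -6.5]
tcp_rot: [-3.142, 0.0, 1.569]
contact_force: [-1.0, -0.6, -1.8]
grip_width: 51.5
finger_force: 30.0
```

jog_arm(
  targets=[
    {"xyz": [0,0,0],"spin": 0},
    {"xyz": [0,0,0],"spin": 0},
    {"xyz": [0,0,0],"spin": 0},
    {"xyz": [0,0,0],"spin": 0},
    {"xyz": [0,0,0],"spin": 0},
    {"xyz": [0,0,-0.2],"spin": 0},
    {"xyz": [0,0,-0.5],"spin": 0},
    {"xyz": [0,0,-0.6],"spin": 0},
    {"xyz": [0,0,-0.5],"spin": 0},
    {"xyz": [0.2,0,-0.2],"spin": 0},
  ],
  gripper=100,
)

```text
time: 64.7
tool_pos: [471.4, 302.1, 157.7]
tcp_rot: [3.136, -0.002, 1.568]
contact_force: [1.3, -0.6, -0.1]
grip_width: 91.6
finger_force: 0.0
```

jog_arm(
  targets=[
    {"xyz": [0.1,0,0],"spin": 0},
    {"xyz": [0,0,0],"spin": 0},
    {"xyz": [0,0,0],"spin": 0},
    {"xyz": [0,0,0],"spin": 0},
    {"xyz": [0,0,0],"spin": 0},
    {"xyz": [0,0,0],"spin": 0},
    {"xyz": [0,0,0],"spin": 0},
    {"xyz": [0,0,0],"spin": 0},
    {"xyz": [0,0,0],"spin": 0},
    {"xyz": [0,0,0],"spin": 0},
  ],
)

```text
time: 65.95
tool_pos: [470.2, 310.0, 153.5]
tcp_rot: [3.142, 0.0, 1.569]
contact_force: [0.5, 0.9, -0.4]
grip_width: 91.7
finger_force: 0.0
```

Run:
```python
from h import *
o,k,im=shot("wrist","w16.png"); print(o['tool_pos']); dots(im,k,48)
```

```text
[470.15593864 309.96762918 153.5008957 ]
dot [316 208  11  11  92] [321.  213.1] [470.1 285.8  48. ]
```

jog_arm(
  targets=[
    {"xyz": [-0.5,0.05,0],"spin": 0},
    {"xyz": [-0.65,0.06,0],"spin": 0},
    {"xyz": [-0.65,0.06,0],"spin": 0},
    {"xyz": [-0.65,0.06,0],"spin": 0},
    {"xyz": [-0.65,0.06,0],"spin": 0},
    {"xyz": [-0.65,0.06,0],"spin": 0},
    {"xyz": [-0.65,0.06,0],"spin": 0},
    {"xyz": [-0.65,0.06,0],"spin": 0},
    {"xyz": [-0.65,0.06,0],"spin": 0},
    {"xyz": [-0.65,0.06,0],"spin": 0},
  ],
)

```text
time: 67.25
tool_pos: [516.3, -199.9, 153.7]
tcp_rot: [3.141, 0.0, 1.569]
contact_force: [0.3, -0.6, 0.0]
grip_width: 91.6
finger_force: 0.0
```

jog_arm(
  targets=[
    {"xyz": [-0.4,0,0],"spin": 0},
    {"xyz": [0,0,0.3],"spin": 0},
    {"xyz": [0,0,0.4],"spin": 0},
    {"xyz": [0,0,0.2],"spin": 0},
    {"xyz": [0,0,0],"spin": 0},
    {"xyz": [0,0,0],"spin": 0},
    {"xyz": [0,0,0],"spin": 0},
    {"xyz": [0,0,0],"spin": 0},
    {"xyz": [0,0,0],"spin": 0},
    {"xyz": [0,0,0],"spin": 0},
  ],
)

```text
time: 68.5
tool_pos: [516.3, -230.1, 81.6]
tcp_rot: [3.141, 0.0, 1.569]
contact_force: [0.9, 0.5, -0.1]
grip_width: 91.4
finger_force: 0.0
```

Run:
```python
from h import *
o,k,im=shot("wrist","w17.png"); print(o['tool_pos']); dots(im,k,38)
```

```text
[ 516.29812729 -230.1423179    81.62347851]
dot [315 216  14  14 146] [321.4 222.6] [ 516.7 -239.1   38. ]
```

jog_arm(
  targets=[
    {"xyz": [-0.112,0,0.2],"spin": 0},
    {"xyz": [0,0,0.35],"spin": 0},
    {"xyz": [0,0,0.35],"spin": 0},
    {"xyz": [0,0,0.2],"spin": 0},
    {"xyz": [0,0,0.08],"spin": 0},
    {"xyz": [0,0,0.04],"spin": 0},
    {"xyz": [0,0,0],"spin": 0},
    {"xyz": [0,0,0],"spin": 0},
    {"xyz": [0,0,0],"spin": 0},
    {"xyz": [0,0,0],"spin": 0},
  ],
)

```text
time: 69.8
tool_pos: [516.4, -239.2, -15.8]
tcp_rot: [3.141, 0.0, 1.569]
contact_force: [-0.4, 0.1, 0.5]
grip_width: 91.8
finger_force: 0.0
```

jog_arm(
  targets=[
    {"xyz": [0,0,0],"spin": 0},
    {"xyz": [0,0,0],"spin": 0},
    {"xyz": [0,0,0],"spin": 0},
    {"xyz": [0,0,0],"spin": 0},
    {"xyz": [0,0,0],"spin": 0},
    {"xyz": [0,0,0],"spin": 0},
    {"xyz": [0,0,0],"spin": 0},
    {"xyz": [0,0,0],"spin": 0},
    {"xyz": [0,0,0],"spin": 0},
    {"xyz": [0,0,0],"spin": 0},
  ],
  gripper=20,
)

```text
time: 71.05
tool_pos: [516.3, -239.1, -16.1]
tcp_rot: [3.142, 0.0, 1.569]
contact_force: [-0.1, -0.6, -0.4]
grip_width: 37.5
finger_force: 30.0
```

jog_arm(
  targets=[
    {"xyz": [0,0,-0.2],"spin": 0},
    {"xyz": [0,0,-0.5],"spin": 0},
    {"xyz": [0,0,-0.6],"spin": 0},
    {"xyz": [0.3,-0.02,-0.4],"spin": 0},
    {"xyz": [0.6,-0.06,0],"spin": 0},
    {"xyz": [0.6,-0.06,0],"spin": 0},
    {"xyz": [0.6,-0.06,0],"spin": 0},
    {"xyz": [0.6,-0.06,0],"spin": 0},
    {"xyz": [0.6,-0.06,0],"spin": 0},
    {"xyz": [0.6,-0.06,0],"spin": 0},
  ],
)

```text
time: 72.3
tool_pos: [486.2, 74.4, 121.0]
tcp_rot: [3.14, 0.0, 1.569]
contact_force: [0.9, 0.6, -1.7]
grip_width: 37.6
finger_force: 30.0
```

jog_arm(
  targets=[
    {"xyz": [0.6,-0.06,0],"spin": 0},
    {"xyz": [0.6,-0.06,0],"spin": 0},
    {"xyz": [0.6,-0.06,0],"spin": 0},
    {"xyz": [0.6,-0.02,0],"spin": 0},
    {"xyz": [0.26,0,0],"spin": 0},
    {"xyz": [0,0,0],"spin": 0},
    {"xyz": [0,0,0.2],"spin": 0},
    {"xyz": [0,0,0.3],"spin": 0},
    {"xyz": [0,0,0.2],"spin": 0},
    {"xyz": [0,0,0],"spin": 0},
  ],
)

```text
time: 73.55
tool_pos: [470.4, 284.6, 63.0]
tcp_rot: [-3.139, 0.001, 1.568]
contact_force: [0.9, -0.0, -1.9]
grip_width: 37.3
finger_force: 30.0
```

jog_arm(
  targets=[
    {"xyz": [0,0,0],"spin": 0},
    {"xyz": [0,0,0],"spin": 0},
    {"xyz": [0,0,0],"spin": 0},
    {"xyz": [0,0,0],"spin": 0},
    {"xyz": [0,0,0],"spin": 0},
    {"xyz": [0,0,0],"spin": 0},
    {"xyz": [0,0,0],"spin": 0},
    {"xyz": [0,0,0],"spin": 0},
    {"xyz": [0,0,0],"spin": 0},
    {"xyz": [0,0,0],"spin": 0},
  ],
)

```text
time: 74.8
tool_pos: [470.9, 285.8, 63.9]
tcp_rot: [3.142, 0.0, 1.569]
contact_force: [0.0, 0.6, -0.7]
grip_width: 37.3
finger_force: 30.0
```

jog_arm(
  targets=[
    {"xyz": [0,-0.01,0.15],"spin": 0},
    {"xyz": [0,0,0.12],"spin": 0},
    {"xyz": [0,0,0.08],"spin": 0},
    {"xyz": [0,0,0.04],"spin": 0},
    {"xyz": [0,0,0.02],"spin": 0},
    {"xyz": [0,0,0.02],"spin": 0},
    {"xyz": [0,0,0],"spin": 0},
    {"xyz": [0,0,0],"spin": 0},
    {"xyz": [0,0,0],"spin": 0},
    {"xyz": [0,0,0],"spin": 0},
  ],
)

```text
time: 76.05
tool_pos: [470.1, 285.8, 29.6]
tcp_rot: [3.141, 0.0, 1.569]
contact_force: [0.4, -0.8, -0.9]
grip_width: 37.1
finger_force: 30.0
```

jog_arm(
  targets=[
    {"xyz": [0,0,0.01],"spin": 0},
    {"xyz": [0,0,0.01],"spin": 0},
    {"xyz": [0,0,0],"spin": 0},
    {"xyz": [0,0,0],"spin": 0},
    {"xyz": [0,0,0],"spin": 0},
    {"xyz": [0,0,0],"spin": 0},
    {"xyz": [0,0,0],"spin": 0},
    {"xyz": [0,0,0],"spin": 0},
    {"xyz": [0,0,0],"spin": 0},
    {"xyz": [0,0,0],"spin": 0},
  ],
)

```text
time: 77.3
tool_pos: [470.1, 285.8, 27.9]
tcp_rot: [3.142, 0.0, 1.569]
contact_force: [-0.7, 0.2, 0.6]
grip_width: 37.2
finger_force: 30.0
```

jog_arm(
  targets=[
    {"xyz": [0,0,0],"spin": 0},
    {"xyz": [0,0,0],"spin": 0},
    {"xyz": [0,0,0],"spin": 0},
    {"xyz": [0,0,0],"spin": 0},
    {"xyz": [0,0,0],"spin": 0},
    {"xyz": [0,0,-0.2],"spin": 0},
    {"xyz": [0,0,-0.5],"spin": 0},
    {"xyz": [0,0,-0.6],"spin": 0},
    {"xyz": [0,0,-0.5],"spin": 0},
    {"xyz": [0.2,0,-0.2],"spin": 0},
  ],
  gripper=100,
)

```text
time: 78.55
tool_pos: [471.3, 301.9, 192.2]
tcp_rot: [3.136, -0.002, 1.568]
contact_force: [0.6, -0.3, -1.4]
grip_width: 91.5
finger_force: 0.0
```

jog_arm(
  targets=[
    {"xyz": [0.1,0,0],"spin": 0},
    {"xyz": [0,0,0],"spin": 0},
    {"xyz": [0,0,0],"spin": 0},
    {"xyz": [0,0,0],"spin": 0},
    {"xyz": [0,0,0],"spin": 0},
    {"xyz": [0,0,0],"spin": 0},
    {"xyz": [0,0,0],"spin": 0},
    {"xyz": [0,0,0],"spin": 0},
    {"xyz": [0,0,0],"spin": 0},
    {"xyz": [0,0,0],"spin": 0},
  ],
)

```text
time: 79.8
tool_pos: [470.1, 309.8, 187.9]
tcp_rot: [3.142, 0.0, 1.569]
contact_force: [-0.2, -1.0, 0.7]
grip_width: 91.3
finger_force: 0.0
```

Run:
```python
from h import *
o,k,im=shot("wrist","w18.png"); print(o['tool_pos']); dots(im,k,82)
s=shot("scene","s18.png")[2]; t=shot("top","t18.png")[2]
f=lambda i,x,y,w,h,W,H:cv2.resize(i[y:y+h,x:x+w],(W,H),interpolation=cv2.INTER_CUBIC)
cv2.imwrite("pics/c18.png",np.vstack([np.hstack([f(s,180,180,300,170,530,300),f(im,220,120,120,133,270,300)]),cv2.convertScaleAbs(f(t,180,140,320,120,800,300),alpha=1.5)]))
```

```text
[470.14146901 309.83704704 187.90803733]
dot [316 208  11  10  91] [321.1 212.7] [470.2 285.9  82. ]
```

View pics/c18.png

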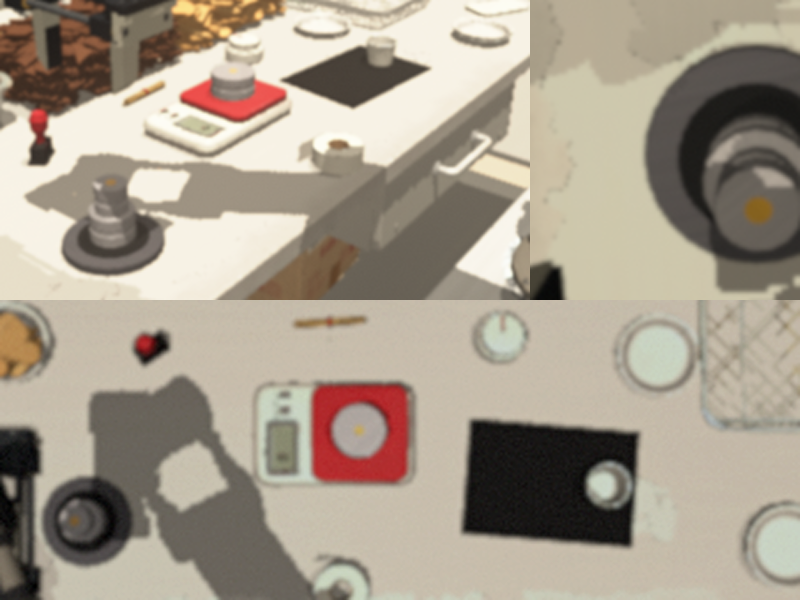

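The composite shows the large weight centred on the red plate and the small weight on the medium on the stand (dot within 0.5 mm). The cup stands upright on the mat at crop (608,485), inside the mat's edge at 634, and the bystanders haven't moved. I'm handing in the job.

```bash
python3 -c "
from plant import bot
print(bot.close_job())"
```

```text
the job is handed in; nothing more can be done
None
```

I handed in the job at about 80 s of the 128 s allowed: the large weight is centred on the scale's plate, the medium weight is centred on the stand with the small one on top (both within about 1 mm by the camera), and the cup stands upright on the mat.

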